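# Hang the pirks to dry on the balance bar

## Task

Slide the drip tray in under the hanging bar, squarely below all its forks, before any pirk is hung. Then tilt every pirk out through its slot in the bin and hang each by its collar on a fork of its own, alternating left and right so that the bar never tips much beyond what one pirk does (no more than 9 degrees); choose the forks so that the bar ends level, an odd pirk going in the middle. Everything must end hanging still with the tray in place beneath, and the other things left where they are.

Things in the scene. Friction and masses are not known exactly. Their poses are not given: they have to be found in the camera images.
- bin: fixed dark steel bin, 93 deep (x) x 250 wide (y) x 113 tall; walls and roof 3, floor 2 thick. x points to its back, -x is the slotted front, z up. Origin on the table, 63 behind the front wall's outer face, 27 ahead of the back wall. Roof closed but for the slots, underside at z = 110. Four places at y = -90, -30, 30, 90 hold pirk1 to pirk4 in that order
- window1 (a point): centre of pirk1's window in the bin's front wall (the other three places are alike): 34 wide, z 42 to 92. From its top a 13 wide slot runs up the wall and through the roof back to bin x = +14. A pirk's body passes only the window, its shank all: lean the top forward (bin -x) about the foot until the shank lies in the window, some 44 degrees from upright, then draw it out lengthwise
- pirk1: chrome pirk (ice jig), round all over, 180 long, 120 g. Origin at the centre of its flat foot, z axis runs along it towards the top: body 18 across from 0 to 65, shank 7 across from 65 to 130, collar 26 across from 130 to 134, grip 12 across from 134 to 180 (the top end; grip it here). At the start it stands upright on the bin's floor with the grip and collar above the roof. May be absent (None).
- pirk1_collar (a point): centre of the underside of pirk1's collar, 130 from the foot: the face that rests on a fork
- pirk2: chrome pirk (ice jig), round all over, 180 long, 120 g. Origin at the centre of its flat foot, z axis runs along it towards the top: body 18 across from 0 to 65, shank 7 across from 65 to 130, collar 26 across from 130 to 134, grip 12 across from 134 to 180 (the top end; grip it here). At the start it stands upright on the bin's floor with the grip and collar above the roof. May be absent (None).
- pirk2_collar (a point): centre of the underside of pirk2's collar, 130 from the foot: the face that rests on a fork
- pirk3: chrome pirk (ice jig), round all over, 180 long, 120 g. Origin at the centre of its flat foot, z axis runs along it towards the top: body 18 across from 0 to 65, shank 7 across from 65 to 130, collar 26 across from 130 to 134, grip 12 across from 134 to 180 (the top end; grip it here). At the start it stands upright on the bin's floor with the grip and collar above the roof. May be absent (None).
- pirk3_collar (a point): centre of the underside of pirk3's collar, 130 from the foot: the face that rests on a fork
- pirk4: chrome pirk (ice jig), round all over, 180 long, 120 g. Origin at the centre of its flat foot, z axis runs along it towards the top: body 18 across from 0 to 65, shank 7 across from 65 to 130, collar 26 across from 130 to 134, grip 12 across from 134 to 180 (the top end; grip it here). At the start it stands upright on the bin's floor with the grip and collar above the roof. May be absent (None).
- pirk4_collar (a point): centre of the underside of pirk4's collar, 130 from the foot: the face that rests on a fork
- rack: fixed drying rack. Origin on the table; x points to its back, -x is its open front, z up. Base plate and post stand at x = +80 to +190 (base 140 wide, 12 tall); at rest the bar lies along y at x = +30, its pivot at z = 200, and five forks point to -x. Nothing stands above the forks' height in front of x = +90.
- fork1 (a point): hanging point of fork 1 (from left, +y, to right; 120 left of the pivot): mid-gap, on the prongs' top face. Two prongs 8 wide, 6 thick, 14 apart, open to rack -x; tips 22 ahead of this point with an end turned up 6; gap ends 44 behind it. Enter the shank from the front, collar more than 6 above the prongs, then lower. Moves with the bar
- fork2 (a point): hanging point of fork 2 (from left, +y, to right; 60 left of the pivot): mid-gap, on the prongs' top face. Two prongs 8 wide, 6 thick, 14 apart, open to rack -x; tips 22 ahead of this point with an end turned up 6; gap ends 44 behind it. Enter the shank from the front, collar more than 6 above the prongs, then lower. Moves with the bar
- fork3 (a point): hanging point of fork 3 (from left, +y, to right; at the pivot, so it does not tip the bar): mid-gap, on the prongs' top face. Two prongs 8 wide, 6 thick, 14 apart, open to rack -x; tips 22 ahead of this point with an end turned up 6; gap ends 44 behind it. Enter the shank from the front, collar more than 6 above the prongs, then lower. Moves with the bar
- fork4 (a point): hanging point of fork 4 (from left, +y, to right; 60 right of the pivot): mid-gap, on the prongs' top face. Two prongs 8 wide, 6 thick, 14 apart, open to rack -x; tips 22 ahead of this point with an end turned up 6; gap ends 44 behind it. Enter the shank from the front, collar more than 6 above the prongs, then lower. Moves with the bar
- fork5 (a point): hanging point of fork 5 (from left, +y, to right; 120 right of the pivot): mid-gap, on the prongs' top face. Two prongs 8 wide, 6 thick, 14 apart, open to rack -x; tips 22 ahead of this point with an end turned up 6; gap ends 44 behind it. Enter the shank from the front, collar more than 6 above the prongs, then lower. Moves with the bar
- bar (a joint): tilt of the hanging bar about the rack's x axis, rad; 0 level, positive when its left (+y) end is high. Weakly sprung to level (1 N m per rad) and damped: one pirk on an end fork tips it by about 0.14, two on the same side by about 0.21
- tray: loose grey drip tray, 90 (x) x 300 (y), rim 14 tall, 300 g. Origin under the centre of the dish. A flat tongue runs to its -x with an upright tab at x = -105: 32 long (x), 14 thick (y), top at z = 48: take it there from above and slide the tray. It is in place when its origin is under the hanging line, at rack x = -20, y = 0, squared with the rack
- organiser: bystander, leave alone: clear lidded lure organiser, 110 x 200 x 36; origin under its centre
- reel: bystander, leave alone: red plastic reel lying flat, 72 across, 44 tall; origin under its centre
- headlamp: bystander, leave alone: black headlamp block 40 x 60 x 40 with a turning knob on top; origin under its centre
- hookbox: bystander, leave alone: small steel hook box with a flap, 70 x 36 x 24; origin under its centre
- oil: bystander, leave alone: small capped bottle, 44 across, 100 tall; origin under its centre
- mug: bystander, leave alone: blue mug, 80 across, 85 tall; origin under its centre

How it is judged (in metres and radians):
On the way:
1. the drip tray lies under the hanging line and no pirk hangs yet (x of tray in the frame of rack between -0.045 and 0.005 m and y of tray in the frame of rack between -0.025 and 0.025 m and angle between the x axis of tray and the x axis of rack, either way round below 0.12 rad and height (world z) of tray below 0.01 m and angle between tray's own z axis and vertical below 0.08 rad and not (distance between pirk1_collar and fork1 below 0.02 m or distance between pirk1_collar and fork2 below 0.02 m or distance between pirk1_collar and fork3 below 0.02 m or distance between pirk1_collar and fork4 below 0.02 m or distance between pirk1_collar and fork5 below 0.02 m) and not (distance between pirk2_collar and fork1 below 0.02 m or distance between pirk2_collar and fork2 below 0.02 m or distance between pirk2_collar and fork3 below 0.02 m or distance between pirk2_collar and fork4 below 0.02 m or distance between pirk2_collar and fork5 below 0.02 m) and not (distance between pirk3_collar and fork1 below 0.02 m or distance between pirk3_collar and fork2 below 0.02 m or distance between pirk3_collar and fork3 below 0.02 m or distance between pirk3_collar and fork4 below 0.02 m or distance between pirk3_collar and fork5 below 0.02 m) and not (distance between pirk4_collar and fork1 below 0.02 m or distance between pirk4_collar and fork2 below 0.02 m or distance between pirk4_collar and fork3 below 0.02 m or distance between pirk4_collar and fork4 below 0.02 m or distance between pirk4_collar and fork5 below 0.02 m)), for 0.2 s.
At the end, for the whole second after the job is handed in: every pirk present hangs with the underside of its collar within 20 mm of a fork's hanging point, at rest; the bar is level within 0.045 rad; the tray lies flat with its origin within 25 mm (rack x and y) of the point below the middle fork and square within 0.12 rad ((distance between pirk1_collar and fork1 below 0.02 m or distance between pirk1_collar and fork2 below 0.02 m or distance between pirk1_collar and fork3 below 0.02 m or distance between pirk1_collar and fork4 below 0.02 m or distance between pirk1_collar and fork5 below 0.02 m) and (distance between pirk2_collar and fork1 below 0.02 m or distance between pirk2_collar and fork2 below 0.02 m or distance between pirk2_collar and fork3 below 0.02 m or distance between pirk2_collar and fork4 below 0.02 m or distance between pirk2_collar and fork5 below 0.02 m) and (distance between pirk3_collar and fork1 below 0.02 m or distance between pirk3_collar and fork2 below 0.02 m or distance between pirk3_collar and fork3 below 0.02 m or distance between pirk3_collar and fork4 below 0.02 m or distance between pirk3_collar and fork5 below 0.02 m) and (distance between pirk4_collar and fork1 below 0.02 m or distance between pirk4_collar and fork2 below 0.02 m or distance between pirk4_collar and fork3 below 0.02 m or distance between pirk4_collar and fork4 below 0.02 m or distance between pirk4_collar and fork5 below 0.02 m) and x of tray in the frame of rack between -0.045 and 0.005 m and y of tray in the frame of rack between -0.025 and 0.025 m and angle between the x axis of tray and the x axis of rack, either way round below 0.12 rad and height (world z) of tray below 0.01 m and angle between tray's own z axis and vertical below 0.08 rad and linear speed of each of pirk1, pirk2, pirk3, pirk4 below 0.03 m/s and value of joint bar between -0.045 and 0.045 rad and linear speed of tray below 0.02 m/s); the robot touches nothing.
It fails at once if the bar tips more than 0.175 rad (value of joint bar above 0.175 rad or value of joint bar below -0.175 rad).
It fails at once if a bystander is moved more than 30 mm (distance of any of organiser, reel, headlamp, hookbox, oil, mug from where it was at the start of the episode above 0.03 m).
Of pirk1, pirk2, pirk3, pirk4 only 3 to 4 are there at a start; the rules pass over those that are not, and their reading is None.
At some moment in a run one of tray may be knocked a few centimetres aside while the robot is not near it.
It also fails if it takes over 210 s, if anything falls off the work surface, if the arm or the gripper's body presses on something with over 40 N, if the wrist force passes 120 N, or if a joint passes its speed limit or range.

## Robot

A 7-joint arm with a two-finger parallel gripper is mounted at the origin on the work surface. World frame = base frame: x ahead of the robot, y to its left, z up, the work surface at z = 0. Lengths are in m, angles in degrees, forces in N, time in s.
With the tool pointing down it reaches from about 0.425 to 0.875 m from the base axis. Payload 8.4 kg.
Tool frame: the origin (TCP) lies on the centre line of the jaws, within the pads' length; the fingertips stand 19 mm ahead of it and the grasp point (between the pads) is the TCP; x points along the fingers, y is the direction in which the jaws open and shut, and the axes are right-handed (so a half turn about x gives the same grasp; the last joint's range is limited). The gripper opens to 85 mm and grips with 20 to 120 N. Pads are 22 mm wide; open, the fingers measure 114 mm over their backs; the gripper's body (76 mm by 85 mm) begins 54 mm behind the grasp point. The pads swing forward as they close: fully open they stand 13 mm farther back than shut.
Start: joints at [59.003, 19.091, 2.286, 83.961, -0.768, 76.965, -3.352], TCP at [0.278, -0.588, 0.25] pointing down, gripper open.
Joint ranges: [-147.57, 147.57], [-21.85, 119.76], [-74.77, 79.35], [14.55, 137.4], [-85.83, 265.84], [4.83, 119.75], [-152.11, 152.11]. Speed limits (degrees/s): [127.2, 127.2, 159.86, 159.86, 180, 180, 180].

## Interface

Orientations are given as a 3x3 rotation matrix whose columns are the frame's x, y, z axes.
In Python, from cell import ctrl, viewer, workorder gives the robot as it stands. The module is installed in compiled form; this text tells all that it offers.
- The arm moves only by the shell command python3 -m creep 'ROWS' [FORCE]. ROWS is JSON, a list of rows, each an object of numbers: "ax", "ay", "az": the turn, a rotation vector about the tool's x, y, z in degrees; "dx", "dy", "dz": the shift along the tool's x, y, z in mm; "claw": the finger opening in mm, from 0 to 85.4. A call has 1 to 10 rows; each row shifts and turns the commanded pose from where the row before left it, along the tool's axes as they then stand; what a row does not reach is not made up. A row lasts 1/12 s, in which the tool goes at most 41.7 mm and 7.16 degrees, less where a joint would pass 70% of its speed; a pose out of reach is approached as far as the arm can. A call is refused whole if a number of a shift passes 41.7 or a number of a turn 7.16, either way. A call with a gripper value outside its range is refused whole. The fingers move at their own pace and stop on an object; FORCE is the grip in N (left out, the last holds). Time passes only in rows, so rows that do not move let the fingers close. It gives the time, the measured TCP pose, the force and the opening at its end, in the units of the state.
- ctrl.get_state(): the state, without advancing time (a new reading comes with each control period).
- viewer.snapshot(name): name is "scene" or "top" or "wrist"; returns the picture (480x640x3 uint8, red, green, blue); there is no depth.
- viewer.camera_params(name): a dict with "intrinsics" (3x3 intrinsics, pixels), "R" (3x3) and "t" (3): a world point X has camera coordinates R X + t; the wrist camera has in their place "tool_from_camera" (4x4, takes a point from camera to tool coordinates, whose origin is the TCP and whose axes are the tool frame's). Camera axes: x right, y down, z forward; pixel columns grow to the right and rows downward; lengths in m; the calibration is good to about 2 mm. The wrist camera is an equidistant fisheye: a pixel r from the principal point sees the ray r / f radians off the axis. A picture is of the moment at which its call begins: read the wrist's pose just before it. camera_params takes no time and is no camera call.
- workorder.finish_job(): hands the job in, once; it reports no verdict.
The state is a dict: "clock": time; "qpos": joint angles; "joint_vel": joint speeds; "joint_torque": joint torques, N m; "tool_pos": TCP position; "ee_rot": TCP orientation; "wrist_force": force on the tool from outside, world axes, zero at the start; "ft_torque": the same for the moment, N m; "finger_gap": finger opening in m.
Only numpy, scipy, OpenCV 4.12 (cv2) and the standard library are available. Lean on these libraries where they do the work, as an engineer would, in place of code of your own. Each camera call takes 0.05 s, during which the arm holds its last target. There are 200 camera calls.

## Working session

There is one attempt and no reset: what is moved stays moved. The work goes in short steps, Python scripts to look and compute and a shell command to move; the robot and the scene stay as the last step left them, time stands still between calls to the robot, and variables do not carry over. Pictures are saved under pics/ and viewed, about 12 in all and at most 16, crops included, and the job is handed in when it is done.

```bash
mkdir -p pics; cat > h.py <<'E'
import numpy as np, cv2
from cell import ctrl, viewer, workorder
def snap(n,f):
    im=viewer.snapshot(n); cv2.imwrite('pics/'+f,im[:,:,::-1]); return im
E
python3 - <<'E'
from h import *
np.set_printoptions(precision=4,suppress=True)
s=ctrl.get_state(); print(s)
for n in ("scene","top","wrist"):
    print(n,viewer.camera_params(n))
snap("scene","s0.png"); snap("top","t0.png")
E
```

```text
{'clock': 0.0, 'qpos': array([59.0043, 19.1322,  2.285 , 84.0139, -0.7664, 76.9671, -3.3522]), 'joint_vel': array([-0.0421,  0.0861, -0.0305, -0.0128, -0.1134, -0.1019,  0.0964]), 'joint_torque': array([ -0.0003, -65.8553,   1.365 , -40.557 ,   0.0166,   0.0125,
         0.    ]), 'tool_pos': array([ 0.2777, -0.5872,  0.2494]), 'ee_rot': array([[-0.0009,  0.4275, -0.904 ],
       [ 0.0015, -0.904 , -0.4275],
       [-1.    , -0.0017,  0.0001]]), 'wrist_force': array([-0.4474, -0.8642, -0.4863]), 'ft_torque': array([ 0.0111, -0.0023,  0.0447]), 'finger_gap': 0.08539481463588537}
scene {'intrinsics': array([[581.5772,   0.    , 316.5522],
       [  0.    , 581.5772, 242.6509],
       [  0.    ,   0.    ,   1.    ]]), 'R': array([[-0.6611,  0.7501, -0.0175],
       [ 0.6347,  0.5466, -0.5463],
       [-0.4002, -0.3723, -0.8374]]), 't': array([ 0.3901, -0.2701,  1.9237])}
top {'intrinsics': array([[489.929 ,   0.    , 314.2982],
       [  0.    , 489.929 , 251.8641],
       [  0.    ,   0.    ,   1.    ]]), 'R': array([[-0.0226, -0.9997,  0.0117],
       [-0.9836,  0.0202, -0.1793],
       [ 0.179 , -0.0156, -0.9837]]), 't': array([-0.0066,  0.6179,  1.2004])}
wrist {'intrinsics': array([[371.6483,   0.    , 324.9295],
       [  0.    , 371.6483, 240.8593],
       [  0.    ,   0.    ,   1.    ]]), 'tool_from_camera': array([[-0.0008, -0.2765,  0.961 , -0.1226],
       [ 1.    , -0.0004,  0.0007, -0.0006],
       [ 0.0002,  0.961 ,  0.2765, -0.0699],
       [ 0.    ,  0.    ,  0.    ,  1.    ]])}
```

View pics/s0.png

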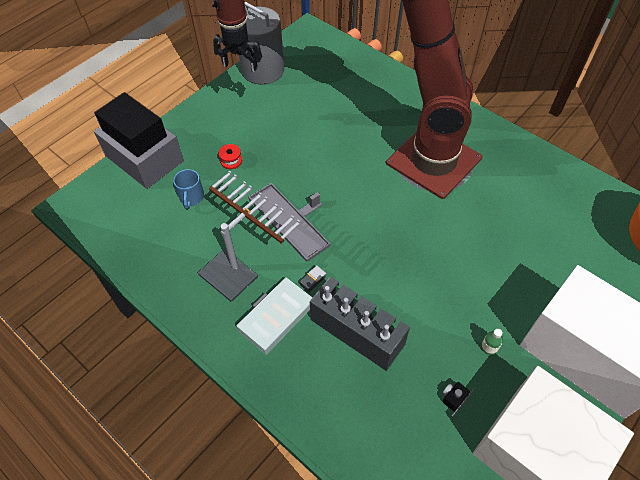

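View pics/t0.png

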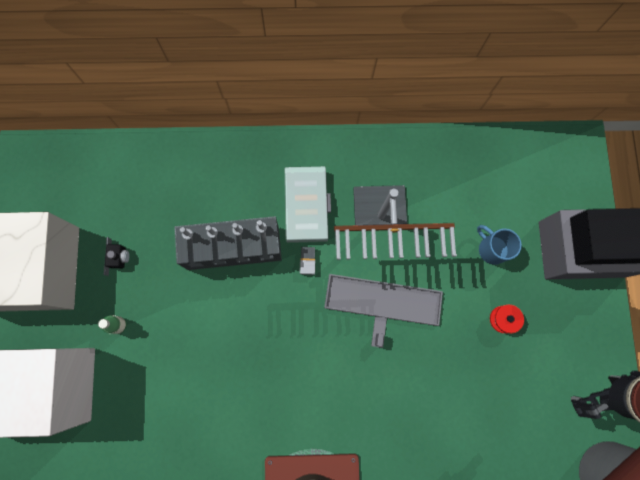

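```bash
cat >> h.py <<'E'
P={n:viewer.camera_params(n) for n in("scene","top","wrist")}
def proj(n,X):
    p=P[n]; c=np.atleast_2d(X)@p['R'].T+p['t']; u=c@p['intrinsics'].T; return u[:,:2]/u[:,2:]
def unproj(n,uv,z):
    p=P[n]; C=-p['R'].T@p['t']; d=(np.linalg.inv(p['intrinsics'])@[uv[0],uv[1],1.])@p['R']; return C+d*(z-C[2])/d[2]
def wpose():
    s=ctrl.get_state(); T=np.eye(4); T[:3,:3]=s['ee_rot']; T[:3,3]=s['tool_pos']; return T@P['wrist']['tool_from_camera']
def wun(uv,z,T):
    K=P['wrist']['intrinsics']; v=(np.array(uv)-K[:2,2])/K[0,0]; r=np.hypot(*v); d=np.r_[v/r*np.sin(r),np.cos(r)] if r>0 else np.array([0,0,1.]); d=T[:3,:3]@d; return T[:3,3]+d*(z-T[2,3])/d[2]
def wproj(X,T):
    K=P['wrist']['intrinsics']; c=(np.atleast_2d(X)-T[:3,3])@T[:3,:3]; t=np.arctan2(np.hypot(c[:,0],c[:,1]),c[:,2]); a=np.arctan2(c[:,1],c[:,0]); return np.c_[K[0,2]+K[0,0]*t*np.cos(a),K[1,2]+K[0,0]*t*np.sin(a)]
E
python3 - <<'E'
from h import *
im=cv2.imread('pics/t0.png')
cv2.imwrite('pics/a.png',cv2.resize(im[175:360,320:470],None,fx=4,fy=4,interpolation=3)[:,:][:600*2])
a=cv2.resize(im[180:355,325:465],None,fx=3.4,fy=3.4,interpolation=3)
b=cv2.resize(im[205:285,165:290],None,fx=2.4,fy=2.4,interpolation=3)
cv2.imwrite('pics/crop1.png',np.hstack([a,np.vstack([b,np.zeros((a.shape[0]-b.shape[0],b.shape[1],3),np.uint8)])])); print(a.shape,b.shape)
E
```

```text
(595, 476, 3) (192, 300, 3)
```

View pics/crop1.png

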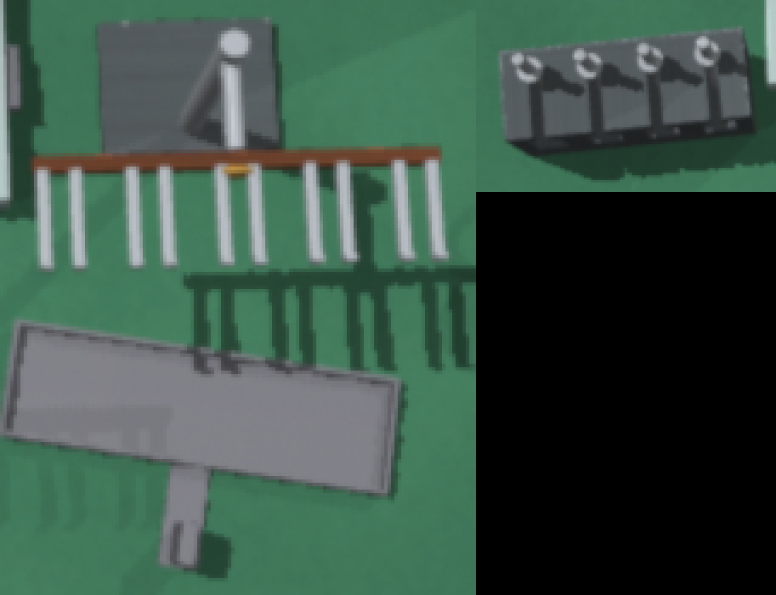

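```bash
cat >> h.py <<'E'
def fitrect(pts,model):
    # pts world xy, model xy -> yaw, origin
    p=np.array(pts)[:,:2]; m=np.array(model,float); pc=p-p.mean(0); mc=m-m.mean(0)
    a=np.arctan2((mc[:,0]*pc[:,1]-mc[:,1]*pc[:,0]).sum(),(mc*pc).sum()); R=np.array([[np.cos(a),-np.sin(a)],[np.sin(a),np.cos(a)]])
    o=p.mean(0)-R@m.mean(0); return np.degrees(a),o,np.abs(p-(m@R.T+o)).max()
E
python3 - <<'E'
from h import *
np.set_printoptions(precision=4,suppress=True)
c=lambda L,z:[unproj('top',(u/3.4+325,v/3.4+180),z) for u,v in L]
b=lambda L,z:[unproj('top',((u-476)/2.4+165,v/2.4+205),z) for u,v in L]
print('base',fitrect(c([(97,22),(270,18),(280,147),(103,150)],.012),[(.19,.07),(.19,-.07),(.08,-.07),(.08,.07)]))
F=c([(61,265),(152,263),(243,261),(331,259),(422,257)],.2)
print('tips z.2',fitrect(F,[(-.022-.02,.12-.06*i) for i in range(5)]))
print(np.array(F))
print('roof',fitrect(b([(500,53),(743,28),(752,118),(506,140)],.113),[(.03,.125),(.03,-.125),(-.063,-.125),(-.063,.125)]))
print('tray',fitrect(c([(17,322),(401,379),(390,496),(3,436)],.014),[(.045,.15),(.045,-.15),(-.045,-.15),(-.045,.15)]))
print('tab', c([(180,545)],.048))
E
```

```text
base (np.float64(0.33714050904821113), array([ 0.6169, -0.2026]), np.float64(0.0026280713140273138))
tips z.2 (np.float64(0.10519034774767186), array([ 0.6183, -0.2027]), np.float64(0.0007385464717438034))
[[ 0.5761 -0.0821  0.2   ]
 [ 0.5762 -0.1427  0.2   ]
 [ 0.5763 -0.2035  0.2   ]
 [ 0.5764 -0.2624  0.2   ]
 [ 0.5765 -0.3234  0.2   ]]
roof (np.float64(4.57005638597224), array([0.6572, 0.1948]), np.float64(0.0013310727117110677))
tray (np.float64(-9.800412332943331), array([ 0.494 , -0.2009]), np.float64(0.0018351092666020058))
tab [array([ 0.3909, -0.1742,  0.048 ])]
```

```bash
R='{"dy":-26.5,"dz":-22.9}'; python3 -m creep '[{"dy":-26.5,"dz":-22.9},{"dy":-26.5,"dz":-22.9},{"dy":-26.5,"dz":-22.9},{"dy":-26.5,"dz":-22.9},{"dy":-26.5,"dz":-22.9},{"dy":-26.5,"dz":-22.9}]'; python3 -m creep '[{"dy":-26.5,"dz":-22.9},{"dy":-26.5,"dz":-22.9},{"dy":-26.5,"dz":-22.9},{"dy":-26.5,"dz":-22.9},{"dy":-26.5,"dz":-22.9},{"dy":-26.5,"dz":-22.9}]'; python3 -m creep '[{"ax":-6.9},{"ax":-6.9},{"ax":-6.9},{"ax":-6.9},{"ax":-6.9},{"ax":-6.9},{"ax":-6.9},{"ax":-6.9},{"ax":-6.9},{"ax":-6.9}]';python3 -m creep '[{"ax":-6.9},{"ax":-6.9},{"ax":-6.9},{"ax":-6.9},{"ax":-6.9},{"ax":-6.9},{"ax":-6.9},{"ax":-6.9},{"ax":-6.9},{"ax":-6.9}]'; python3 -m creep '[{"ax":-6.9,"claw":50},{},{},{}]'
```

```text
validation failed for argument at $[0]...
validation failed for argument at $[0]...
validation failed for argument at $[0]...
validation failed for argument at $[0]...
validation failed for argument at $[0]...
```

```bash
python3 -m creep '[{"ax":0,"ay":0,"az":0,"dx":0,"dy":-26.5,"dz":-22.9,"claw":85}]'; python3 -m creep '[{"dx":0,"dy":-26.5,"dz":-22.9,"claw":85}]';  python3 -m creep --help | head -20
```

```text
clock: 0.18
tool_pos: [0.2834, -0.5577, 0.2486]
ee_rot: [[-0.003, 0.422, -0.907], [-0.001, -0.907, -0.422], [-1.0, -0.001, 0.003]]
wrist_force: [-1.1, 0.5, 0.1]
finger_gap: 0.0848validation failed for argument at $[0]...
invalid input: not JSON, or not a number
```

```bash
python3 -m creep '[{"ax":-7,"ay":0,"az":0,"dx":0,"dy":0,"dz":0,"claw":50},{"ax":-7,"ay":0,"az":0,"dx":0,"dy":0,"dz":0,"claw":50},{"ax":-7,"ay":0,"az":0,"dx":0,"dy":0,"dz":0,"claw":50},{"ax":-7,"ay":0,"az":0,"dx":0,"dy":0,"dz":0,"claw":50},{"ax":-7,"ay":0,"az":0,"dx":0,"dy":0,"dz":0,"claw":50},{"ax":-7,"ay":0,"az":0,"dx":0,"dy":0,"dz":0,"claw":50},{"ax":-7,"ay":0,"az":0,"dx":0,"dy":0,"dz":0,"claw":50},{"ax":-7,"ay":0,"az":0,"dx":0,"dy":0,"dz":0,"claw":50},{"ax":-7,"ay":0,"az":0,"dx":0,"dy":0,"dz":0,"claw":50},{"ax":-7,"ay":0,"az":0,"dx":0,"dy":0,"dz":0,"claw":50}]'
python3 -c "
from h import *
s=ctrl.get_state(); print(s['qpos']); print(s['ee_rot'].T@(np.array([.395,-.18,.25])-s['tool_pos'])*1000)"
```

```text
clock: 1.02
tool_pos: [0.2872, -0.5536, 0.2498]
ee_rot: [[-0.0, 0.995, 0.099], [0.001, 0.099, -0.995], [-1.0, -0.0, -0.001]]
wrist_force: [0.5, 0.1, 0.1]
finger_gap: 0.0498
[64.35360062 16.41916874 -7.2625832  87.48719322  2.10389119 76.27964802
 62.54079417]
[ 6.82567240e-02  1.44153709e+02 -3.61167747e+02]
```

```bash
python3 -m creep '[{"ax":0,"ay":0,"az":0,"dx":0,"dy":14.4,"dz":-36.1,"claw":50},{"ax":0,"ay":0,"az":0,"dx":0,"dy":14.4,"dz":-36.1,"claw":50},{"ax":0,"ay":0,"az":0,"dx":0,"dy":14.4,"dz":-36.1,"claw":50},{"ax":0,"ay":0,"az":0,"dx":0,"dy":14.4,"dz":-36.1,"claw":50},{"ax":0,"ay":0,"az":0,"dx":0,"dy":14.4,"dz":-36.1,"claw":50},{"ax":0,"ay":0,"az":0,"dx":0,"dy":14.4,"dz":-36.1,"claw":50},{"ax":0,"ay":0,"az":0,"dx":0,"dy":14.4,"dz":-36.1,"claw":50},{"ax":0,"ay":0,"az":0,"dx":0,"dy":14.4,"dz":-36.1,"claw":50},{"ax":0,"ay":0,"az":0,"dx":0,"dy":14.4,"dz":-36.1,"claw":50},{"ax":0,"ay":0,"az":0,"dx":0,"dy":14.4,"dz":-36.1,"claw":50}]'
python3 -m creep '[{"ax":-7.1,"ay":0,"az":0,"dx":0,"dy":0,"dz":0,"claw":50},{"ax":-7.1,"ay":0,"az":0,"dx":0,"dy":0,"dz":0,"claw":50},{"ax":-7.1,"ay":0,"az":0,"dx":0,"dy":0,"dz":0,"claw":50},{"ax":-7.1,"ay":0,"az":0,"dx":0,"dy":0,"dz":0,"claw":50},{"ax":-7.1,"ay":0,"az":0,"dx":0,"dy":0,"dz":0,"claw":50},{"ax":-7.1,"ay":0,"az":0,"dx":0,"dy":0,"dz":0,"claw":50},{"ax":-7.1,"ay":0,"az":0,"dx":0,"dy":0,"dz":0,"claw":50},{"ax":-7.1,"ay":0,"az":0,"dx":0,"dy":0,"dz":0,"claw":50},{"ax":-7.1,"ay":0,"az":0,"dx":0,"dy":0,"dz":0,"claw":50},{"ax":-3.5,"ay":0,"az":0,"dx":0,"dy":0,"dz":0,"claw":50}]'
python3 -c "
from h import *
s=ctrl.get_state(); print(s['qpos']); T=wpose(); np.save('w1.npy',T); snap('wrist','w1.png')"
```

```text
clock: 1.85
tool_pos: [0.3971, -0.1792, 0.2502]
ee_rot: [[-0.0, 0.996, 0.092], [-0.0, 0.092, -0.996], [-1.0, -0.0, 0.0]]
wrist_force: [1.3, -0.5, -1.5]
finger_gap: 0.0499
clock: 2.68
tool_pos: [0.397, -0.181, 0.25]
ee_rot: [[-0.001, 0.29, 0.957], [0.0, 0.957, -0.29], [-1.0, 0.0, -0.001]]
wrist_force: [-0.3, 0.6, -0.5]
finger_gap: 0.0501
[ 42.50376742  -5.10681896 -22.19096992 110.76192455  -2.00753956
  74.01248433  94.06634959]
```

View pics/w1.png

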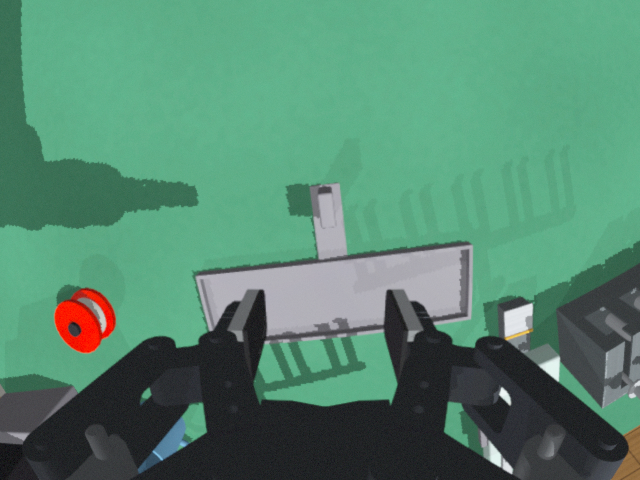

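```bash
python3 -c "
from h import *
T=np.load('w1.npy'); s=ctrl.get_state()
a=wun((320,193.5),.048,T);b=wun((332,193),.048,T);c=wun((336,226),.048,T);d=wun((322,228),.048,T)
print(a,b,c,d); m=(a+b+c+d)/4; print('tab',m)
L=wun((196,273),.014,T);R=wun((471,244),.014,T);print(L,R,np.hypot(*(L-R)[:2]),np.degrees(np.arctan2(*(R-L)[:2])))
print(s['ee_rot'].T@(m-s['tool_pos'])*1000)
print('rel to origin .494,-.2009: ',m[:2]-[.494,-.2009])
"
```

```text
[ 0.37577698 -0.17905219  0.048     ] [ 0.37841782 -0.16880208  0.048     ] [ 0.40817766 -0.17394621  0.048     ] [ 0.4062993  -0.18653467  0.048     ]
tab [ 0.39216794 -0.17708379  0.048     ]
[ 0.42204672 -0.33373706  0.014     ] [ 0.47622214 -0.04302004  0.014     ] 0.2957217665036353 10.556046397195209
[202.06132053   2.26392126  -5.6349981 ]
rel to origin .494,-.2009:  [-0.10183206  0.02381621]
```

```bash
python3 -m creep '[{"ax":-6.4,"ay":0,"az":0,"dx":0,"dy":0,"dz":0,"claw":50},{"ax":0,"ay":0,"az":0,"dx":36,"dy":3,"dz":-5.5,"claw":50},{"ax":0,"ay":0,"az":0,"dx":36,"dy":0,"dz":0,"claw":50},{"ax":0,"ay":0,"az":0,"dx":36,"dy":0,"dz":0,"claw":50},{"ax":0,"ay":0,"az":0,"dx":36,"dy":0,"dz":0,"claw":50},{"ax":0,"ay":0,"az":0,"dx":36,"dy":0,"dz":0,"claw":50},{"ax":0,"ay":0,"az":0,"dx":20,"dy":0,"dz":0,"claw":50},{"ax":0,"ay":0,"az":0,"dx":18,"dy":0,"dz":0,"claw":50},{"ax":0,"ay":0,"az":0,"dx":0,"dy":0,"dz":0,"claw":50}]' 
python3 -m creep '[{"ax":0,"ay":0,"az":0,"dx":0,"dy":0,"dz":0,"claw":0},{"ax":0,"ay":0,"az":0,"dx":0,"dy":0,"dz":0,"claw":0},{"ax":0,"ay":0,"az":0,"dx":0,"dy":0,"dz":0,"claw":0},{"ax":0,"ay":0,"az":0,"dx":0,"dy":0,"dz":0,"claw":0},{"ax":0,"ay":0,"az":0,"dx":0,"dy":0,"dz":0,"claw":0},{"ax":0,"ay":0,"az":0,"dx":0,"dy":0,"dz":0,"claw":0}]' 40
```

```text
clock: 3.48
tool_pos: [0.3899, -0.1759, 0.0291]
ee_rot: [[-0.005, 0.191, 0.982], [0.003, 0.982, -0.191], [-1.0, 0.002, -0.006]]
wrist_force: [-0.4, -0.2, 0.7]
finger_gap: 0.0502
clock: 3.98
tool_pos: [0.3934, -0.1775, 0.0338]
ee_rot: [[0.002, 0.189, 0.982], [-0.001, 0.982, -0.189], [-1.0, -0.001, 0.002]]
wrist_force: [-1.5, 0.9, 7.4]
finger_gap: 0.0136
```

```bash
python3 -m creep '[{"ax":-3.7,"ay":0,"az":0,"dx":0,"dy":0,"dz":0,"claw":0},{"ax":-3.7,"ay":0,"az":0,"dx":0,"dy":0,"dz":0,"claw":0},{"ax":-3.7,"ay":0,"az":0,"dx":0,"dy":0,"dz":0,"claw":0},{"ax":0,"ay":0,"az":0,"dx":0,"dy":-5,"dz":20,"claw":0},{"ax":0,"ay":0,"az":0,"dx":0,"dy":-5,"dz":20,"claw":0},{"ax":0,"ay":0,"az":0,"dx":0,"dy":-5,"dz":20,"claw":0},{"ax":0,"ay":0,"az":0,"dx":0,"dy":-5,"dz":20,"claw":0},{"ax":0,"ay":0,"az":0,"dx":0,"dy":-5,"dz":20,"claw":0},{"ax":0,"ay":0,"az":0,"dx":0,"dy":0,"dz":0,"claw":0},{"ax":0,"ay":0,"az":0,"dx":0,"dy":0,"dz":0,"claw":0}]' 
python3 -c "
from h import *
snap('top','t1.png')"
```

```text
clock: 4.82
tool_pos: [0.494, -0.2019, 0.0332]
ee_rot: [[0.003, -0.004, 1.0], [-0.001, 1.0, 0.004], [-1.0, -0.001, 0.003]]
wrist_force: [4.9, -1.3, 7.3]
finger_gap: 0.0136
```

```bash
python3 -m creep '[{"ax":0,"ay":0,"az":0,"dx":0,"dy":0,"dz":0,"claw":40},{"ax":0,"ay":0,"az":0,"dx":0,"dy":0,"dz":0,"claw":40},{"ax":0,"ay":0,"az":0,"dx":0,"dy":0,"dz":0,"claw":40},{"ax":0,"ay":0,"az":0,"dx":-41,"dy":0,"dz":0,"claw":40},{"ax":0,"ay":0,"az":0,"dx":-41,"dy":0,"dz":0,"claw":40},{"ax":0,"ay":0,"az":0,"dx":-41,"dy":0,"dz":0,"claw":40},{"ax":0,"ay":0,"az":0,"dx":-41,"dy":0,"dz":0,"claw":40},{"ax":0,"ay":0,"az":0,"dx":-41,"dy":0,"dz":0,"claw":40},{"ax":0,"ay":0,"az":0,"dx":-41,"dy":0,"dz":0,"claw":40}]' 
python3 -m creep '[{"ax":0,"ay":0,"az":0,"dx":0,"dy":38,"dz":0,"claw":40},{"ax":0,"ay":0,"az":0,"dx":0,"dy":38,"dz":0,"claw":40},{"ax":0,"ay":0,"az":0,"dx":0,"dy":38,"dz":0,"claw":40},{"ax":0,"ay":0,"az":0,"dx":0,"dy":38,"dz":0,"claw":40},{"ax":0,"ay":0,"az":0,"dx":0,"dy":38,"dz":0,"claw":40},{"ax":0,"ay":0,"az":0,"dx":0,"dy":38,"dz":0,"claw":40},{"ax":0,"ay":0,"az":0,"dx":0,"dy":38,"dz":0,"claw":40},{"ax":0,"ay":0,"az":0,"dx":0,"dy":38,"dz":0,"claw":40}]' 
python3 -m creep '[{"ax":-4.3,"ay":0,"az":0,"dx":0,"dy":0,"dz":0,"claw":40},{"ax":0,"ay":0,"az":0,"dx":0,"dy":0,"dz":35,"claw":40},{"ax":0,"ay":0,"az":0,"dx":0,"dy":0,"dz":35,"claw":40},{"ax":0,"ay":0,"az":0,"dx":0,"dy":0,"dz":35,"claw":40},{"ax":0,"ay":0,"az":0,"dx":0,"dy":0,"dz":20,"claw":40},{"ax":0,"ay":0,"az":0,"dx":0,"dy":0,"dz":0,"claw":40},{"ax":0,"ay":0,"az":0,"dx":0,"dy":0,"dz":0,"claw":40}]' 
python3 -c "
from h import *
s=ctrl.get_state(); print(s['qpos']); T=wpose(); np.save('w2.npy',T); snap('wrist','w2.png'); im=snap('top','t2.png')[:,:,::-1]
a=cv2.resize(im[180:355,325:465],None,fx=3.4,fy=3.4,interpolation=3); cv2.imwrite('pics/crop2.png',a)"
```

```text
clock: 5.62
tool_pos: [0.4914, -0.2013, 0.2803]
ee_rot: [[-0.001, -0.004, 1.0], [-0.0, 1.0, 0.004], [-1.0, -0.0, -0.001]]
wrist_force: [1.1, 0.1, 0.7]
finger_gap: 0.0399
clock: 6.28
tool_pos: [0.4903, 0.1038, 0.2782]
ee_rot: [[-0.0, -0.003, 1.0], [-0.001, 1.0, 0.003], [-1.0, -0.001, -0.0]]
wrist_force: [1.1, -1.1, -0.3]
finger_gap: 0.04
clock: 6.87
tool_pos: [0.6158, 0.1122, 0.2771]
ee_rot: [[-0.002, -0.079, 0.997], [0.001, 0.997, 0.079], [-1.0, 0.001, -0.002]]
wrist_force: [-0.3, 0.1, -0.0]
finger_gap: 0.0401
[ 16.23573934  20.16101318 -39.69603134  83.43100096  12.7909731
  81.1371118   70.79910516]
```

View pics/w2.png

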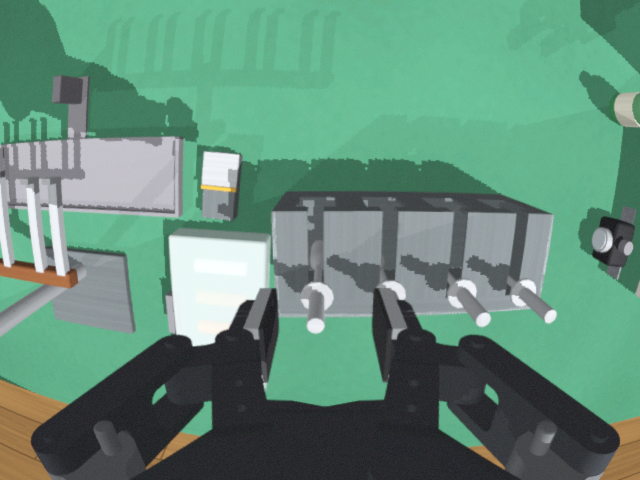

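View pics/crop2.png

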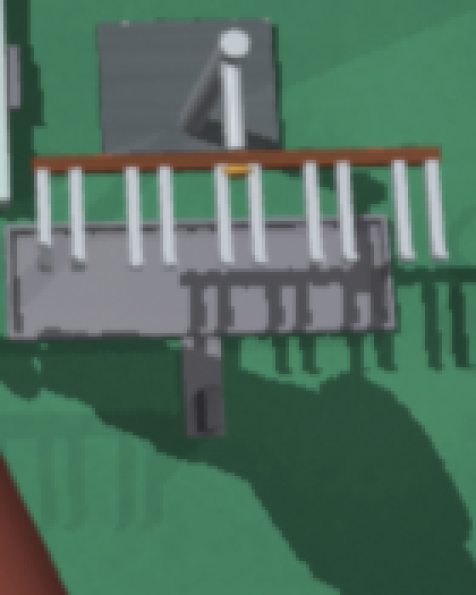

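```bash
python3 -c "
from h import *
np.set_printoptions(precision=4,suppress=True)
T=np.load('w2.npy'); s=ctrl.get_state()
c=lambda L,z:[unproj('top',(u/3.4+325,v/3.4+180),z) for u,v in L]
print('tray',fitrect(c([(6,227),(388,216),(397,328),(10,338)],.014),[(.045,.15),(.045,-.15),(-.045,-.15),(-.045,.15)]))
for uv in [(316,326),(483,319),(550,316)]: print('top',wun(uv,.182,T))
for uv in [(317,296),(464,294),(524,293)]: print('collar',wun(uv,.136,T))
print('roof',fitrect([wun(p,.113,T) for p in [(273,211),(549,214),(544,313),(276,317)]],[(-.063,-.125),(-.063,.125),(.03,.125),(.03,-.125)]))
f=[wun(p,.113,T) for p in [(320,211),(390,211)]]
m=wun((316,326),.182,T); print(s['ee_rot'].T@(m-s['tool_pos'])*1000)
print(wun((36,184),.2,T),wun((12,262),.2,T))
"
```

```text
tray (np.float64(0.4050572499230969), array([ 0.5957, -0.2044]), np.float64(0.001372216211316113))
top [0.6667 0.1106 0.182 ]
top [0.6559 0.2275 0.182 ]
top [0.6533 0.2868 0.182 ]
collar [0.6655 0.1103 0.136 ]
collar [0.6566 0.2295 0.136 ]
collar [0.6537 0.2877 0.136 ]
roof (np.float64(4.560890932153657), array([0.6603, 0.1997]), np.float64(0.008079795482347718))
[96.1122 -5.8069 51.5121]
[ 0.578  -0.0869  0.2   ] [ 0.6379 -0.1247  0.2   ]
```

```bash
python3 -m creep '[{"ax":0,"ay":0,"az":0,"dx":0,"dy":-7,"dz":25,"claw":40},{"ax":0,"ay":0,"az":0,"dx":0,"dy":0,"dz":25,"claw":40},{"ax":0,"ay":0,"az":0,"dx":30,"dy":0,"dz":0,"claw":40},{"ax":0,"ay":0,"az":0,"dx":30,"dy":0,"dz":0,"claw":40},{"ax":0,"ay":0,"az":0,"dx":30,"dy":0,"dz":0,"claw":40},{"ax":0,"ay":0,"az":0,"dx":15,"dy":0,"dz":0,"claw":40},{"ax":0,"ay":0,"az":0,"dx":10,"dy":0,"dz":0,"claw":40},{"ax":0,"ay":0,"az":0,"dx":0,"dy":0,"dz":0,"claw":40},{"ax":0,"ay":0,"az":0,"dx":0,"dy":0,"dz":0,"claw":40}]' 
python3 -c "
from h import *
s=ctrl.get_state(); T=wpose(); np.save('w3.npy',T); snap('wrist','w3.png')"
```

```text
clock: 7.72
tool_pos: [0.6662, 0.1091, 0.1645]
ee_rot: [[0.001, -0.079, 0.997], [-0.0, 0.997, 0.079], [-1.0, -0.0, 0.001]]
wrist_force: [-0.0, -0.3, 0.8]
finger_gap: 0.0402
```

View pics/w3.png

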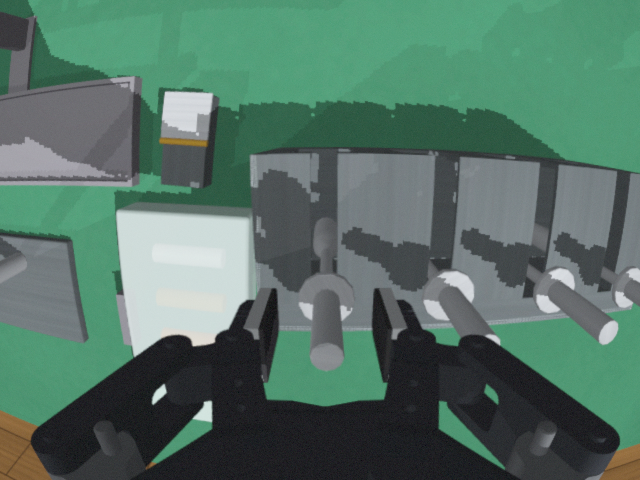

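```bash
python3 -c "
from h import *
np.set_printoptions(precision=4,suppress=True)
T=np.load('w3.npy')
print(wun((326,357),.182,T),wun((326,297),.136,T)); print('p2',wun((447,293),.136,T))
f=wun((251,154),.113,T);b=wun((264,325),.113,T);print('corners',f,b)
for k in [f]: a=np.radians(4.57);R=np.array([[np.cos(a),-np.sin(a)],[np.sin(a),np.cos(a)]]); print('org',f[:2]-R@[-.063,-.125],b[:2]-R@[.03,-.125])
"
python3 -m creep '[{"ax":0,"ay":0,"az":0,"dx":3,"dy":0,"dz":0,"claw":0},{"ax":0,"ay":0,"az":0,"dx":0,"dy":0,"dz":0,"claw":0},{"ax":0,"ay":0,"az":0,"dx":0,"dy":0,"dz":0,"claw":0},{"ax":0,"ay":0,"az":0,"dx":0,"dy":0,"dz":0,"claw":0},{"ax":0,"ay":0,"az":0,"dx":0,"dy":0,"dz":0,"claw":0},{"ax":0,"ay":0,"az":0,"dx":0,"dy":0,"dz":0,"claw":0}]' 60
```

```text
[0.6664 0.1098 0.182 ] [0.6652 0.1098 0.136 ]
p2 [0.6597 0.1653 0.136 ]
corners [0.6062 0.0697 0.113 ] [0.6952 0.0789 0.113 ]
org [0.659  0.1994] [0.6554 0.2011]
clock: 8.27
tool_pos: [0.6669, 0.1093, 0.1614]
ee_rot: [[0.002, -0.079, 0.997], [0.0, 0.997, 0.079], [-1.0, 0.0, 0.002]]
wrist_force: [-0.2, -0.8, 5.4]
finger_gap: 0.0108
```

```bash
python3 -m creep '[{"ax":0,"ay":0,"az":0,"dx":-3,"dy":0,"dz":0,"claw":0},{"ax":0,"ay":0,"az":0,"dx":0,"dy":0,"dz":0,"claw":0},{"ax":0,"ay":0,"az":0,"dx":0,"dy":0,"dz":0,"claw":0}]'
python3 -m creep '[{"ax":0,"ay":-5,"az":0,"dx":-0.2,"dy":0,"dz":-13.9,"claw":0},{"ax":0,"ay":-5,"az":0,"dx":-0.2,"dy":0,"dz":-13.9,"claw":0},{"ax":0,"ay":-5,"az":0,"dx":-0.2,"dy":0,"dz":-13.9,"claw":0},{"ax":0,"ay":0,"az":0,"dx":0,"dy":0,"dz":0,"claw":0},{"ax":0,"ay":0,"az":0,"dx":0,"dy":0,"dz":0,"claw":0},{"ax":0,"ay":0,"az":0,"dx":0,"dy":0,"dz":0,"claw":0}]'
cat >> h.py <<'E'
def foot(L=.159):
    s=ctrl.get_state(); return s['tool_pos']+s['ee_rot'][:,0]*L
E
python3 -c "
from h import *
print(foot())"
```

```text
clock: 8.52
tool_pos: [0.6662, 0.109, 0.1631]
ee_rot: [[-0.0, -0.079, 0.997], [-0.0, 0.997, 0.079], [-1.0, -0.0, -0.0]]
wrist_force: [0.1, 0.1, -0.3]
finger_gap: 0.0105
clock: 9.02
tool_pos: [0.6253, 0.1054, 0.1608]
ee_rot: [[0.258, -0.078, 0.963], [0.02, 0.997, 0.076], [-0.966, -0.001, 0.259]]
wrist_force: [1.2, -0.2, -0.7]
finger_gap: 0.0105
[0.66634864 0.10855722 0.00722395]
```

```bash
python3 -m creep '[{"ax":0,"ay":-5,"az":0,"dx":-0.2,"dy":0,"dz":-13.9,"claw":0},{"ax":0,"ay":-5,"az":0,"dx":-0.2,"dy":0,"dz":-13.9,"claw":0},{"ax":0,"ay":-5,"az":0,"dx":-0.2,"dy":0,"dz":-13.9,"claw":0},{"ax":0,"ay":-5,"az":0,"dx":-0.2,"dy":0,"dz":-13.9,"claw":0},{"ax":0,"ay":-5,"az":0,"dx":-0.2,"dy":0,"dz":-13.9,"claw":0},{"ax":0,"ay":-5,"az":0,"dx":-0.2,"dy":0,"dz":-13.9,"claw":0},{"ax":0,"ay":0,"az":0,"dx":0,"dy":0,"dz":0,"claw":0},{"ax":0,"ay":0,"az":0,"dx":0,"dy":0,"dz":0,"claw":0},{"ax":0,"ay":0,"az":0,"dx":0,"dy":0,"dz":0,"claw":0}]'
python3 -c "
from h import *
print(foot(),ctrl.get_state()['qpos'])
T=wpose(); np.save('w4.npy',T); snap('wrist','w4.png')"
```

```text
clock: 9.77
tool_pos: [0.5681, 0.0967, 0.1338]
ee_rot: [[0.634, -0.065, 0.77], [0.031, 0.998, 0.059], [-0.772, -0.014, 0.635]]
wrist_force: [-5.0, 6.9, -6.2]
finger_gap: 0.0105
[0.66898979 0.10155314 0.01095947] [ 21.7973328   -0.40044235 -41.67491186 132.02808314  46.64822849
  14.5878767   32.01821087]
```

View pics/w4.png

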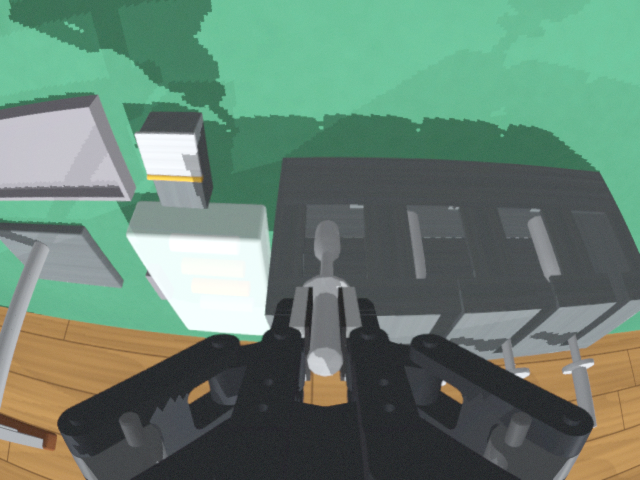

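```bash
python3 -m creep '[{"ax":0,"ay":5,"az":0.6,"dx":1.4,"dy":2,"dz":13.8,"claw":0},{"ax":0,"ay":5,"az":0.5,"dx":1.4,"dy":2,"dz":13.8,"claw":0},{"ax":0,"ay":5,"az":0,"dx":1.4,"dy":0,"dz":13.8,"claw":0},{"ax":0,"ay":5,"az":0,"dx":1.4,"dy":0,"dz":13.8,"claw":0},{"ax":0,"ay":0,"az":0,"dx":0,"dy":0,"dz":0,"claw":0},{"ax":0,"ay":0,"az":0,"dx":0,"dy":0,"dz":0,"claw":0}]'
python3 -c "
from h import *
print(foot(),ctrl.get_state()['qpos'])"
```

```text
clock: 10.32
tool_pos: [0.6134, 0.1003, 0.1578]
ee_rot: [[0.4, -0.062, 0.915], [0.017, 0.998, 0.061], [-0.917, -0.009, 0.4]]
wrist_force: [5.0, 11.3, -4.4]
finger_gap: 0.0105
[0.67689239 0.10295303 0.01208639] [ 21.33379941   9.46782399 -40.45008714 113.02727099  19.77866242
  38.31464039  62.91103   ]
```

```bash
python3 -m creep '[{"ax":-1,"ay":0,"az":0.9,"dx":0,"dy":3,"dz":-4,"claw":0},{"ax":0,"ay":0,"az":0,"dx":0,"dy":2,"dz":-4,"claw":0},{"ax":0,"ay":5,"az":0,"dx":1.0,"dy":0,"dz":13.5,"claw":0},{"ax":0,"ay":5,"az":0,"dx":1.0,"dy":0,"dz":13.5,"claw":0},{"ax":0,"ay":5,"az":0,"dx":1.0,"dy":0,"dz":13.5,"claw":0},{"ax":0,"ay":0,"az":0,"dx":0,"dy":0,"dz":0,"claw":0},{"ax":0,"ay":0,"az":0,"dx":0,"dy":0,"dz":0,"claw":0}]'
python3 -c "
from h import *
print(foot(),ctrl.get_state()['qpos'])"
```

```text
clock: 10.9
tool_pos: [0.6437, 0.1034, 0.1623]
ee_rot: [[0.147, -0.079, 0.986], [0.005, 0.997, 0.08], [-0.989, -0.006, 0.147]]
wrist_force: [0.7, 1.0, -1.7]
finger_gap: 0.0107
[0.66703625 0.10429201 0.00505281] [ 18.02589086  22.00353683 -39.65745126  95.73955604  18.81421326
  59.96817272  67.56817768]
```

```bash
python3 -m creep '[{"ax":0,"ay":4.2,"az":0.4,"dx":1.0,"dy":2,"dz":11.6,"claw":0},{"ax":0,"ay":4.2,"az":0,"dx":0.5,"dy":2.5,"dz":11.6,"claw":0},{"ax":0,"ay":0,"az":0,"dx":0,"dy":0,"dz":0,"claw":0},{"ax":0,"ay":0,"az":0,"dx":0,"dy":0,"dz":0,"claw":0}]'
python3 -c "
from h import *
print(foot(),ctrl.get_state()['qpos'])
np.save('w5.npy',wpose()); snap('wrist','w5.png')"
```

```text
clock: 11.23
tool_pos: [0.6651, 0.109, 0.1634]
ee_rot: [[0.002, -0.081, 0.997], [-0.002, 0.997, 0.081], [-1.0, -0.002, 0.002]]
wrist_force: [-0.4, 0.7, -1.4]
finger_gap: 0.0101
[0.66536608 0.10878373 0.00435142] [ 14.38867362  29.88821799 -38.35534992  84.72499917  19.10808568
  71.92338197  68.44282886]
```

View pics/w5.png

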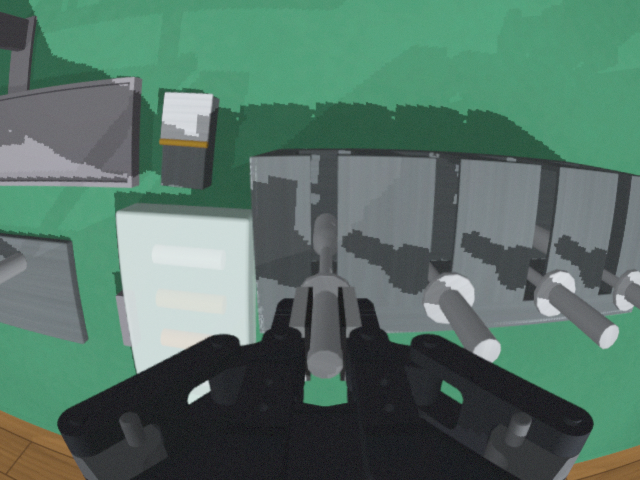

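```bash
python3 -m creep '[{"ax":0,"ay":0,"az":0,"dx":1.5,"dy":0,"dz":0,"claw":0},{"ax":0,"ay":0,"az":0,"dx":0,"dy":0,"dz":0,"claw":40},{"ax":0,"ay":0,"az":0,"dx":0,"dy":0,"dz":0,"claw":40},{"ax":0,"ay":0,"az":0,"dx":0,"dy":0,"dz":0,"claw":40},{"ax":0,"ay":6.25,"az":0,"dx":0,"dy":0,"dz":0,"claw":40},{"ax":0,"ay":6.25,"az":0,"dx":0,"dy":0,"dz":0,"claw":40},{"ax":0,"ay":6.25,"az":0,"dx":0,"dy":0,"dz":0,"claw":40},{"ax":0,"ay":6.25,"az":0,"dx":0,"dy":0,"dz":0,"claw":40},{"ax":0,"ay":0,"az":0,"dx":0,"dy":0,"dz":0,"claw":40},{"ax":0,"ay":0,"az":0,"dx":0,"dy":0,"dz":0,"claw":40}]'
python3 -c "
from h import *
print(ctrl.get_state()['qpos'])"
python3 -m creep '[{"ax":0,"ay":0,"az":0,"dx":0,"dy":0,"dz":0,"claw":0},{"ax":0,"ay":0,"az":0,"dx":0,"dy":0,"dz":0,"claw":0},{"ax":0,"ay":0,"az":0,"dx":0,"dy":0,"dz":0,"claw":0},{"ax":0,"ay":0,"az":0,"dx":0,"dy":0,"dz":0,"claw":0},{"ax":0,"ay":0,"az":0,"dx":0,"dy":0,"dz":0,"claw":0}]' 60
```

```text
clock: 12.12
tool_pos: [0.665, 0.1096, 0.1602]
ee_rot: [[-0.421, -0.081, 0.903], [-0.035, 0.997, 0.073], [-0.906, -0.001, -0.423]]
wrist_force: [-0.3, 0.5, -0.0]
finger_gap: 0.0397
[  6.15144079  47.56808577 -34.6936195   60.12175393  17.13222584
 102.68305154  70.49589309]
clock: 12.53
tool_pos: [0.6648, 0.1092, 0.1652]
ee_rot: [[-0.417, -0.081, 0.905], [-0.036, 0.997, 0.073], [-0.908, -0.002, -0.418]]
wrist_force: [-0.7, 1.2, 7.9]
finger_gap: 0.0103
```

```bash
cat >> h.py <<'E'
def pirk(off,L):
    "off: deg tool pitch vs pirk; returns foot, pirk axis tilt"
    s=ctrl.get_state(); o=np.radians(off); d=s['ee_rot']@np.array([np.cos(o),0,np.sin(o)]); f=s['tool_pos']+d*L
    a=np.radians(4.57); B=np.array([.6652,.1094]); v=f[:2]-B
    print('foot bin xy(rel place) mm',(np.array([v[0]*np.cos(a)+v[1]*np.sin(a),-v[0]*np.sin(a)+v[1]*np.cos(a)])*1000).round(1),'z',round(f[2]*1000,1),'axis down',d.round(3),'tilt',np.degrees(np.arccos(-d[2])).round(1)); print(s['qpos'].round(1))
E
python3 -m creep '[{"ax":0,"ay":0,"az":0,"dx":-6.3,"dy":0,"dz":-3,"claw":0},{"ax":0,"ay":0,"az":0,"dx":0,"dy":0,"dz":0,"claw":0},{"ax":0,"ay":-5,"az":0,"dx":5.9,"dy":0,"dz":-13,"claw":0},{"ax":0,"ay":-5,"az":0,"dx":5.9,"dy":0,"dz":-13,"claw":0},{"ax":0,"ay":-5,"az":0,"dx":5.9,"dy":0,"dz":-13,"claw":0},{"ax":0,"ay":-5,"az":0,"dx":5.9,"dy":0,"dz":-13,"claw":0},{"ax":0,"ay":-5,"az":0,"dx":5.9,"dy":0,"dz":-13,"claw":0},{"ax":0,"ay":0,"az":0,"dx":0,"dy":0,"dz":0,"claw":0},{"ax":0,"ay":0,"az":0,"dx":0,"dy":0,"dz":0,"claw":0}]'
python3 -c "
from h import *
pirk(25,.163)"
```

```text
clock: 13.28
tool_pos: [0.5927, 0.1026, 0.1582]
ee_rot: [[0.001, -0.082, 0.997], [-0.005, 0.997, 0.082], [-1.0, -0.005, 0.001]]
wrist_force: [1.0, -0.6, -0.6]
finger_gap: 0.0105
foot bin xy(rel place) mm [-3.9 -1.5] z 10.5 axis down [ 0.422  0.031 -0.906] tilt 25.0
[ 18.5  22.2 -40.7  95.8  15.7  67.8  68.7]
```

```bash
python3 -m creep '[{"ax":0,"ay":-5,"az":0,"dx":5.9,"dy":0.5,"dz":-13,"claw":0},{"ax":0,"ay":-5,"az":0,"dx":5.9,"dy":0.5,"dz":-13,"claw":0},{"ax":0,"ay":-5,"az":0,"dx":5.9,"dy":0,"dz":-13,"claw":0},{"ax":0,"ay":-5,"az":0,"dx":5.9,"dy":0,"dz":-13,"claw":0},{"ax":0,"ay":0,"az":0,"dx":0,"dy":0,"dz":0,"claw":0},{"ax":0,"ay":0,"az":0,"dx":0,"dy":0,"dz":0,"claw":0}]'
python3 -c "
from h import *
pirk(25,.163)"
```

```text
clock: 13.78
tool_pos: [0.5459, 0.1001, 0.1277]
ee_rot: [[0.341, -0.082, 0.937], [0.025, 0.997, 0.078], [-0.94, -0.003, 0.342]]
wrist_force: [0.2, -0.2, -0.7]
finger_gap: 0.0103
foot bin xy(rel place) mm [-4.4  0.1] z 12.4 axis down [ 0.705  0.055 -0.707] tilt 45.0
[ 24.5   5.3 -43.4 120.   13.9  37.4  66.9]
```

```bash
python3 -m creep '[{"ax":0,"ay":0,"az":0,"dx":-1,"dy":0,"dz":-2.8,"claw":0},{"ax":0,"ay":0,"az":0,"dx":-18.1,"dy":0,"dz":-8.45,"claw":0},{"ax":0,"ay":0,"az":0,"dx":-18.1,"dy":0,"dz":-8.45,"claw":0},{"ax":0,"ay":0,"az":0,"dx":-18.1,"dy":0,"dz":-8.45,"claw":0},{"ax":0,"ay":0,"az":0,"dx":-18.1,"dy":0,"dz":-8.45,"claw":0},{"ax":0,"ay":0,"az":0,"dx":-18.1,"dy":0,"dz":-8.45,"claw":0},{"ax":0,"ay":0,"az":0,"dx":-18.1,"dy":0,"dz":-8.45,"claw":0},{"ax":0,"ay":0,"az":0,"dx":0,"dy":0,"dz":0,"claw":0},{"ax":0,"ay":0,"az":0,"dx":0,"dy":0,"dz":0,"claw":0}]'
python3 -c "
from h import *
pirk(25,.163); snap('scene','s1.png')"
```

```text
clock: 14.53
tool_pos: [0.4612, 0.0945, 0.2153]
ee_rot: [[0.346, -0.082, 0.935], [0.027, 0.997, 0.078], [-0.938, -0.001, 0.347]]
wrist_force: [0.6, -0.7, -0.6]
finger_gap: 0.0104
foot bin xy(rel place) mm [-88.7   1.5] z 100.6 axis down [ 0.708  0.058 -0.703] tilt 45.3
[ 25.8 -15.5 -39.3 123.7  -8.6  48.5  85.1]
```

```bash
python3 -c "
from h import *
a=cv2.resize(cv2.imread('pics/s0.png')[165:250,200:305],None,fx=5,fy=5,interpolation=3)
b=cv2.resize(cv2.imread('pics/s1.png')[200:380,290:420],None,fx=2,fy=2,interpolation=3)
h=max(a.shape[0],b.shape[0]); o=np.zeros((h,a.shape[1]+b.shape[1],3),np.uint8); o[:a.shape[0],:a.shape[1]]=a; o[:b.shape[0],a.shape[1]:]=b; cv2.imwrite('pics/c3.png',o); print(o.shape)"
python3 -m creep '[{"ax":0,"ay":6.5,"az":0,"dx":-10,"dy":0,"dz":0,"claw":0},{"ax":0,"ay":6.5,"az":0,"dx":-10,"dy":0,"dz":0,"claw":0},{"ax":0,"ay":6.5,"az":0,"dx":-10,"dy":0,"dz":0,"claw":0},{"ax":0,"ay":6.5,"az":0,"dx":-10,"dy":0,"dz":0,"claw":0},{"ax":0,"ay":6.5,"az":0,"dx":-10,"dy":0,"dz":0,"claw":0},{"ax":0,"ay":6.5,"az":0,"dx":-10,"dy":0,"dz":0,"claw":0},{"ax":0,"ay":6,"az":0,"dx":-10,"dy":0,"dz":0,"claw":0},{"ax":4.4,"ay":0,"az":0,"dx":0,"dy":0,"dz":0,"claw":0},{"ax":0,"ay":0,"az":0,"dx":0,"dy":0,"dz":0,"claw":0}]'
python3 -c "
from h import *
pirk(25,.163)"
```

```text
(425, 785, 3)
clock: 15.33
tool_pos: [0.4607, 0.0936, 0.2781]
ee_rot: [[-0.424, -0.008, 0.905], [-0.032, 0.999, -0.006], [-0.905, -0.032, -0.424]]
wrist_force: [-0.8, 0.0, -1.3]
finger_gap: 0.0105
foot bin xy(rel place) mm [-205.8   -4.6] z 115.2 axis down [-0.002 -0.032 -0.999] tilt 1.8
[ 19.6  20.4 -42.7  87.6   5.5 101.2  65.8]
```

View pics/c3.png

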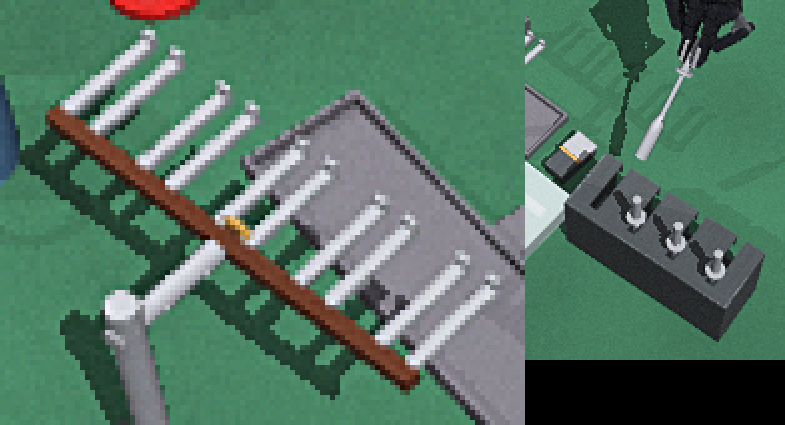

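```bash
python3 -c "
from h import *
from scipy.optimize import least_squares as ls
np.set_printoptions(precision=4,suppress=True)
S={1:(478,270),3:(317,154.5),5:(163.5,45)};Tt={1:(61,265),3:(243,261),5:(422,257)}
for k in S:
    s=np.array(S[k])/5+[200,165]; t=np.array(Tt[k])/3.4+[325,180]
    r=ls(lambda X:np.r_[proj('scene',X)[0]-s,proj('top',X)[0]-t],[.57,-.2,.2]); print(k,r.x,r.fun)
"
```

```text
1 [ 0.5752 -0.0819  0.207 ] [ 0.2262  0.0427  0.1575 -0.1133]
3 [ 0.5753 -0.2025  0.2061] [ 0.0485  0.0123  0.0333 -0.0238]
5 [ 0.5758 -0.322   0.2063] [ 0.2849  0.0908  0.1935 -0.1371]
```

```bash
python3 -m creep '[{"ax":-0.8,"ay":0,"az":1.6,"dx":0,"dy":-33.7,"dz":0,"claw":0},{"ax":0,"ay":0,"az":0,"dx":0,"dy":-33.7,"dz":0,"claw":0},{"ax":0,"ay":0,"az":0,"dx":0,"dy":-33.7,"dz":0,"claw":0},{"ax":0,"ay":0,"az":0,"dx":0,"dy":-33.7,"dz":0,"claw":0},{"ax":0,"ay":0,"az":0,"dx":0,"dy":-33.7,"dz":0,"claw":0},{"ax":0,"ay":0,"az":0,"dx":0,"dy":-33.7,"dz":0,"claw":0},{"ax":0,"ay":0,"az":0,"dx":0,"dy":-33.7,"dz":0,"claw":0},{"ax":0,"ay":0,"az":0,"dx":1.2,"dy":0,"dz":22,"claw":0},{"ax":0,"ay":0,"az":0,"dx":1.2,"dy":0,"dz":22,"claw":0},{"ax":0,"ay":0,"az":0,"dx":0,"dy":0,"dz":0,"claw":0}]'
python3 -m creep '[{"ax":0,"ay":0,"az":0,"dx":0,"dy":0,"dz":0,"claw":0},{"ax":0,"ay":0,"az":0,"dx":0,"dy":0,"dz":0,"claw":0}]'
python3 -c "
from h import *
pirk(25,.163); np.save('w6.npy',wpose()); snap('wrist','w6.png')"
```

```text
clock: 16.17
tool_pos: [0.5023, -0.1424, 0.2594]
ee_rot: [[-0.42, -0.014, 0.908], [-0.006, 1.0, 0.012], [-0.908, -0.001, -0.42]]
wrist_force: [-0.3, -0.1, -1.9]
finger_gap: 0.0106
clock: 16.33
tool_pos: [0.5005, -0.1416, 0.2621]
ee_rot: [[-0.419, -0.014, 0.908], [-0.008, 1.0, 0.012], [-0.908, -0.002, -0.419]]
wrist_force: [-0.5, -0.1, -1.8]
finger_gap: 0.0103
foot bin xy(rel place) mm [-183.6 -237.5] z 99.1 axis down [ 0.004 -0.002 -1.   ] tilt 0.2
[ 34.2  24.7 -35.3  82.4  14.1 102.2  89.1]
```

View pics/w6.png

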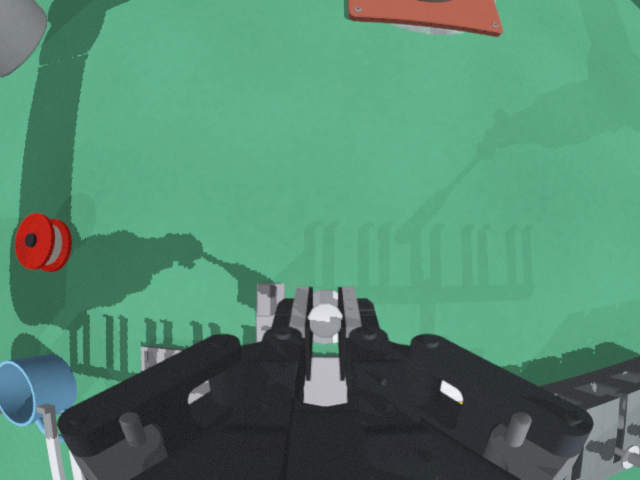

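```bash
python3 -m creep '[{"ax":0,"ay":0,"az":0,"dx":-10.1,"dy":0,"dz":21.9,"claw":0},{"ax":0,"ay":0,"az":0,"dx":-10.1,"dy":0,"dz":21.9,"claw":0},{"ax":0,"ay":0,"az":0,"dx":-10.1,"dy":0,"dz":21.9,"claw":0},{"ax":0,"ay":0,"az":0,"dx":-10.1,"dy":0,"dz":21.9,"claw":0},{"ax":0,"ay":0,"az":0,"dx":0,"dy":0,"dz":0,"claw":0},{"ax":0,"ay":0,"az":0,"dx":9,"dy":0,"dz":4.2,"claw":0},{"ax":0,"ay":0,"az":0,"dx":9,"dy":0,"dz":4.2,"claw":0},{"ax":0,"ay":0,"az":0,"dx":0,"dy":0,"dz":0,"claw":0},{"ax":0,"ay":0,"az":0,"dx":0,"dy":0,"dz":0,"claw":0}]'
python3 -c "
from h import *
pirk(25,.163)"
```

```text
clock: 17.13
tool_pos: [0.5959, -0.1411, 0.2415]
ee_rot: [[-0.421, -0.013, 0.907], [-0.008, 1.0, 0.01], [-0.907, -0.003, -0.421]]
wrist_force: [0.6, 0.5, -0.2]
finger_gap: 0.0103
foot bin xy(rel place) mm [ -88.9 -244.7] z 78.5 axis down [ 0.001 -0.003 -1.   ] tilt 0.2
[ 27.3  36.4 -33.6  68.   18.2 105.9  86.7]
```

```bash
python3 -m creep '[{"ax":0,"ay":0,"az":0,"dx":4.5,"dy":-1,"dz":2.1,"claw":0},{"ax":0,"ay":0,"az":0,"dx":4.5,"dy":0,"dz":2.1,"claw":0},{"ax":0,"ay":0,"az":0,"dx":0,"dy":0,"dz":0,"claw":0},{"ax":0,"ay":0,"az":0,"dx":0,"dy":0,"dz":0,"claw":0}]'
python3 -c "
from h import *
pirk(25,.163)
s=snap('scene','s2.png')[:,:,::-1]; t=snap('top','t3.png')[:,:,::-1]
a=cv2.resize(s[150:270,190:320],None,fx=3,fy=3,interpolation=3); b=cv2.resize(t[190:310,330:460],None,fx=3,fy=3,interpolation=3)
cv2.imwrite('pics/c4.png',np.hstack([a,b]))"
```

```text
clock: 17.47
tool_pos: [0.597, -0.142, 0.232]
ee_rot: [[-0.42, -0.013, 0.907], [-0.008, 1.0, 0.01], [-0.908, -0.003, -0.42]]
wrist_force: [-0.1, -0.0, 0.8]
finger_gap: 0.0101
foot bin xy(rel place) mm [ -87.6 -245.7] z 69.0 axis down [ 0.003 -0.003 -1.   ] tilt 0.2
[ 27.4  36.8 -33.5  68.5  18.4 104.9  86.6]
```

View pics/c4.png

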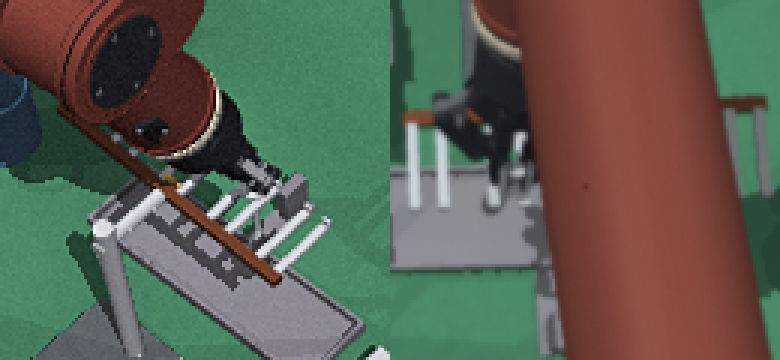

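```bash
python3 -m creep '[{"ax":0,"ay":0,"az":0,"dx":2.7,"dy":0,"dz":1.3,"claw":0},{"ax":0,"ay":0,"az":0,"dx":0,"dy":0,"dz":0,"claw":0},{"ax":0,"ay":0,"az":0,"dx":0,"dy":0,"dz":0,"claw":30},{"ax":0,"ay":0,"az":0,"dx":0,"dy":0,"dz":0,"claw":30},{"ax":0,"ay":0,"az":0,"dx":0,"dy":0,"dz":0,"claw":30},{"ax":0,"ay":0,"az":0,"dx":-13.6,"dy":0,"dz":-6.3,"claw":30},{"ax":0,"ay":0,"az":0,"dx":-18,"dy":0,"dz":-8.4,"claw":30},{"ax":0,"ay":0,"az":0,"dx":-18,"dy":0,"dz":-8.4,"claw":30},{"ax":0,"ay":0,"az":0,"dx":-18,"dy":0,"dz":-8.4,"claw":30}]'
python3 -m creep '[{"ax":0,"ay":0,"az":0,"dx":16,"dy":0,"dz":-34,"claw":40},{"ax":0,"ay":0,"az":0,"dx":16,"dy":0,"dz":-34,"claw":40},{"ax":0,"ay":0,"az":0,"dx":16,"dy":0,"dz":-34,"claw":40},{"ax":0,"ay":0,"az":0,"dx":0,"dy":35,"dz":0,"claw":40},{"ax":0,"ay":0,"az":0,"dx":0,"dy":40,"dz":0,"claw":40},{"ax":0,"ay":0,"az":0,"dx":0,"dy":40,"dz":0,"claw":40},{"ax":0,"ay":0,"az":0,"dx":0,"dy":40,"dz":0,"claw":40},{"ax":0,"ay":0,"az":0,"dx":0,"dy":40,"dz":0,"claw":40},{"ax":0,"ay":0,"az":0,"dx":0,"dy":40,"dz":0,"claw":40},{"ax":0,"ay":0,"az":0,"dx":0,"dy":40,"dz":0,"claw":40}]'
python3 -c "
from h import *
s=snap('scene','s3.png')[:,:,::-1]; t=snap('top','t4.png')[:,:,::-1]
a=cv2.resize(s[150:270,190:320],None,fx=3,fy=3,interpolation=3); b=cv2.resize(t[190:310,330:460],None,fx=3,fy=3,interpolation=3)
cv2.imwrite('pics/c5.png',np.hstack([a,b]))"
```

```text
clock: 18.32
tool_pos: [0.5968, -0.1413, 0.3042]
ee_rot: [[-0.42, -0.013, 0.907], [-0.008, 1.0, 0.011], [-0.907, -0.003, -0.42]]
wrist_force: [-0.3, -0.1, 0.0]
finger_gap: 0.0299
clock: 19.15
tool_pos: [0.4803, 0.1339, 0.3022]
ee_rot: [[-0.42, -0.013, 0.908], [-0.008, 1.0, 0.01], [-0.908, -0.003, -0.42]]
wrist_force: [-0.6, 0.1, -0.0]
finger_gap: 0.0398
```

View pics/c5.png

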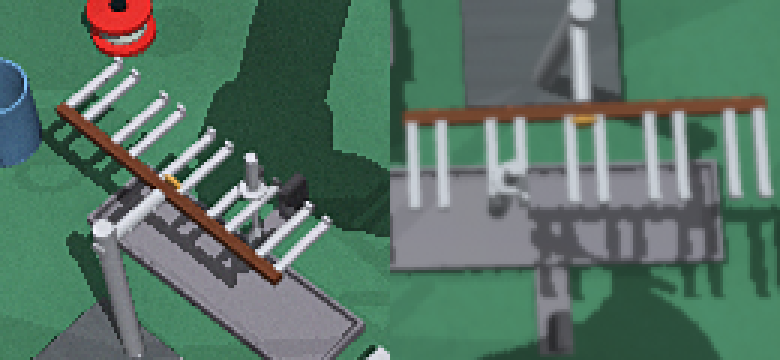

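```bash
cat >> h.py <<'E'
def go(x,y,z):
    s=ctrl.get_state(); print('pos',s['tool_pos'].round(4),'q',s['qpos'].round(1)); print('rows total dx,dy,dz:',(s['ee_rot'].T@(np.array([x,y,z])-s['tool_pos'])*1000).round(1),'; yaw(yaxis)',np.degrees(np.arctan2(-s['ee_rot'][0,1],s['ee_rot'][1,1])).round(2),'roll',np.degrees(s['ee_rot'][2,1]).round(2),'pitch',np.degrees(np.arctan2(s['ee_rot'][2,2],-s['ee_rot'][2,0])).round(2))
E
python3 -m creep '[{"ax":0,"ay":0,"az":0,"dx":-9.4,"dy":6.6,"dz":35.4,"claw":40},{"ax":0,"ay":0,"az":0,"dx":-9.4,"dy":6.6,"dz":35.4,"claw":40},{"ax":0,"ay":0,"az":0,"dx":-9.4,"dy":6.6,"dz":35.4,"claw":40},{"ax":0,"ay":0,"az":0,"dx":-9.4,"dy":6.6,"dz":35.4,"claw":40},{"ax":0,"ay":0,"az":0,"dx":-9.4,"dy":6.6,"dz":35.4,"claw":40},{"ax":-3.45,"ay":0,"az":-1.6,"dx":0,"dy":0,"dz":0,"claw":40},{"ax":0,"ay":0,"az":0,"dx":0,"dy":0,"dz":0,"claw":40}]'
python3 -c "
from h import *
go(.6604,.1692,.166)"
```

```text
clock: 19.83
tool_pos: [0.6611, 0.1688, 0.2666]
ee_rot: [[-0.423, -0.084, 0.902], [-0.037, 0.997, 0.075], [-0.905, -0.001, -0.425]]
wrist_force: [-0.6, 1.1, -0.6]
finger_gap: 0.0401
pos [0.6611 0.1688 0.2666] q [  1.3  46.5 -38.5  50.   16.7 113.6  65.5]
rows total dx,dy,dz: [91.4  0.6 42.1] ; yaw(yaxis) 4.79 roll -0.08 pitch -25.12
```

```bash
python3 -m creep '[{"ax":0,"ay":0,"az":0,"dx":22.6,"dy":0.6,"dz":10.5,"claw":40},{"ax":0,"ay":0,"az":0,"dx":22.6,"dy":0,"dz":10.5,"claw":40},{"ax":0,"ay":0,"az":0,"dx":22.6,"dy":0,"dz":10.5,"claw":40},{"ax":0,"ay":0,"az":0,"dx":22.6,"dy":0,"dz":10.5,"claw":40},{"ax":0,"ay":0,"az":0,"dx":0,"dy":0,"dz":0,"claw":0},{"ax":0,"ay":0,"az":0,"dx":0,"dy":0,"dz":0,"claw":0},{"ax":0,"ay":0,"az":0,"dx":0,"dy":0,"dz":0,"claw":0},{"ax":0,"ay":0,"az":0,"dx":0,"dy":0,"dz":0,"claw":0},{"ax":0,"ay":0,"az":0,"dx":0,"dy":0,"dz":0,"claw":0},{"ax":0,"ay":0,"az":0,"dx":0,"dy":0,"dz":0,"claw":0}]' 60
python3 -c "
from h import *
go(.6604,.1692,.166)"
```

```text
clock: 20.67
tool_pos: [0.6611, 0.1679, 0.1722]
ee_rot: [[-0.417, -0.079, 0.905], [-0.035, 0.997, 0.071], [-0.908, -0.002, -0.419]]
wrist_force: [0.7, 0.4, 3.6]
finger_gap: 0.0098
pos [0.6611 0.1679 0.1722] q [  3.1  48.6 -38.1  58.   17.8 104.   65.2]
rows total dx,dy,dz: [5.9 1.4 2.1] ; yaw(yaxis) 4.53 roll -0.14 pitch -24.74
```

```bash
sed -i 's/def pirk(off,L):/def pirk(off,L,B=(.6652,.1094)):/; s/ B=np.array(\[.6652,.1094\]);/ B=np.array(B);/' h.py
python3 -m creep '[{"ax":0,"ay":0,"az":0,"dx":-7.3,"dy":0,"dz":-3.4,"claw":0},{"ax":0,"ay":0,"az":0,"dx":0,"dy":0,"dz":0,"claw":0},{"ax":0,"ay":-5,"az":0,"dx":6.1,"dy":0.2,"dz":-13.5,"claw":0},{"ax":0,"ay":-5,"az":0,"dx":6.1,"dy":0.2,"dz":-13.5,"claw":0},{"ax":0,"ay":-5,"az":0,"dx":6.1,"dy":0.2,"dz":-13.5,"claw":0},{"ax":0,"ay":-5,"az":0,"dx":6.1,"dy":0.2,"dz":-13.5,"claw":0},{"ax":0,"ay":-5,"az":0,"dx":6.1,"dy":0.2,"dz":-13.5,"claw":0},{"ax":0,"ay":0,"az":0,"dx":0,"dy":0,"dz":0,"claw":0},{"ax":0,"ay":0,"az":0,"dx":0,"dy":0,"dz":0,"claw":0}]'
python3 -c "
from h import *
pirk(25,.170,(.661,.168))"
```

```text
clock: 21.42
tool_pos: [0.5858, 0.1623, 0.1666]
ee_rot: [[0.002, -0.081, 0.997], [-0.006, 0.997, 0.081], [-1.0, -0.006, 0.002]]
wrist_force: [0.9, -0.3, -0.8]
finger_gap: 0.0106
foot bin xy(rel place) mm [-3.3 -0.5] z 12.6 axis down [ 0.423  0.029 -0.906] tilt 25.1
[ 15.1  23.4 -44.2  94.3  17.6  69.4  61.7]
```

```bash
python3 -m creep '[{"ax":0,"ay":-5,"az":0,"dx":6.1,"dy":0.3,"dz":-13.5,"claw":0},{"ax":0,"ay":-5,"az":0,"dx":6.1,"dy":0.3,"dz":-13.5,"claw":0},{"ax":0,"ay":-5,"az":0,"dx":6.1,"dy":0,"dz":-13.5,"claw":0},{"ax":0,"ay":-5,"az":0,"dx":6.1,"dy":0,"dz":-13.5,"claw":0},{"ax":0,"ay":0,"az":0,"dx":-2,"dy":0,"dz":-5.6,"claw":0},{"ax":0,"ay":0,"az":0,"dx":0,"dy":0,"dz":0,"claw":0}]'
python3 -c "
from h import *
pirk(25,.170,(.661,.168))"
python3 -m creep '[{"ax":0,"ay":0,"az":0,"dx":-18.1,"dy":0,"dz":-8.45,"claw":0},{"ax":0,"ay":0,"az":0,"dx":-18.1,"dy":0,"dz":-8.45,"claw":0},{"ax":0,"ay":0,"az":0,"dx":-18.1,"dy":0,"dz":-8.45,"claw":0},{"ax":0,"ay":0,"az":0,"dx":-18.1,"dy":0,"dz":-8.45,"claw":0},{"ax":0,"ay":0,"az":0,"dx":-18.1,"dy":0,"dz":-8.45,"claw":0},{"ax":0,"ay":0,"az":0,"dx":-18.1,"dy":0,"dz":-8.45,"claw":0},{"ax":0,"ay":0,"az":0,"dx":0,"dy":0,"dz":0,"claw":0},{"ax":0,"ay":0,"az":0,"dx":0,"dy":0,"dz":0,"claw":0}]'
python3 -c "
from h import *
pirk(25,.170,(.661,.168))"
```

```text
clock: 21.92
tool_pos: [0.531, 0.1586, 0.135]
ee_rot: [[0.342, -0.08, 0.936], [0.023, 0.997, 0.077], [-0.94, -0.005, 0.342]]
wrist_force: [0.0, 0.7, -0.6]
finger_gap: 0.0105
foot bin xy(rel place) mm [-10.1   0.4] z 14.8 axis down [ 0.705  0.053 -0.707] tilt 45.0
[ 20.1   5.3 -47.  119.2  17.9  39.8  56.4]
clock: 22.58
tool_pos: [0.4497, 0.1538, 0.2228]
ee_rot: [[0.347, -0.08, 0.935], [0.026, 0.997, 0.076], [-0.938, -0.002, 0.347]]
wrist_force: [0.4, 0.7, -2.0]
finger_gap: 0.0101
foot bin xy(rel place) mm [-90.9   2.6] z 103.2 axis down [ 0.709  0.056 -0.703] tilt 45.3
[ 20.9 -15.4 -43.2 122.1  -5.3  49.9  74.3]
```

```bash
python3 -m creep '[{"ax":0,"ay":6.5,"az":0,"dx":-10,"dy":0,"dz":0,"claw":0},{"ax":0,"ay":6.5,"az":0,"dx":-10,"dy":0,"dz":0,"claw":0},{"ax":0,"ay":6.5,"az":0,"dx":-10,"dy":0,"dz":0,"claw":0},{"ax":0,"ay":6.5,"az":0,"dx":-10,"dy":0,"dz":0,"claw":0},{"ax":0,"ay":6.5,"az":0,"dx":-10,"dy":0,"dz":0,"claw":0},{"ax":0,"ay":6.5,"az":0,"dx":-10,"dy":0,"dz":0,"claw":0},{"ax":0,"ay":6.2,"az":0,"dx":-10,"dy":0,"dz":0,"claw":0},{"ax":3.9,"ay":0,"az":1.8,"dx":0,"dy":0,"dz":0,"claw":0}]'
python3 -m creep '[{"ax":0,"ay":0,"az":0,"dx":0,"dy":-40,"dz":0,"claw":0},{"ax":0,"ay":0,"az":0,"dx":0,"dy":-40,"dz":0,"claw":0},{"ax":0,"ay":0,"az":0,"dx":0,"dy":-40,"dz":0,"claw":0},{"ax":0,"ay":0,"az":0,"dx":0,"dy":-40,"dz":0,"claw":0},{"ax":0,"ay":0,"az":0,"dx":0,"dy":-40,"dz":0,"claw":0},{"ax":0,"ay":0,"az":0,"dx":0,"dy":-40,"dz":0,"claw":0},{"ax":0,"ay":0,"az":0,"dx":0,"dy":-40,"dz":0,"claw":0},{"ax":0,"ay":0,"az":0,"dx":0,"dy":-40,"dz":0,"claw":0},{"ax":0,"ay":0,"az":0,"dx":0,"dy":-40,"dz":0,"claw":0},{"ax":0,"ay":0,"az":0,"dx":0,"dy":-40,"dz":0,"claw":0}]'
python3 -m creep '[{"ax":0,"ay":0,"az":0,"dx":0,"dy":0,"dz":0,"claw":0}]' 
python3 -c "
from h import *
pirk(25,.170); go(.5,-.2623,.268)"
```

```text
clock: 23.25
tool_pos: [0.4506, 0.1519, 0.2841]
ee_rot: [[-0.438, -0.003, 0.899], [-0.001, 1.0, 0.003], [-0.899, 0.001, -0.438]]
wrist_force: [-0.0, -0.9, -2.3]
finger_gap: 0.0104
clock: 24.08
tool_pos: [0.4496, -0.2507, 0.2883]
ee_rot: [[-0.424, -0.003, 0.906], [-0.004, 1.0, 0.002], [-0.906, -0.003, -0.424]]
wrist_force: [0.7, -0.5, -0.8]
finger_gap: 0.0103
clock: 24.17
tool_pos: [0.4478, -0.2577, 0.2873]
ee_rot: [[-0.426, 0.008, 0.905], [-0.002, 1.0, -0.01], [-0.905, -0.006, -0.425]]
wrist_force: [-0.4, -0.6, -2.0]
finger_gap: 0.0103
foot bin xy(rel place) mm [-246.6 -349.6] z 117.3 axis down [-0.003 -0.006 -1.   ] tilt 0.4
[ 43.3  21.7 -31.6  82.6  16.5 103.6 100.9]
pos [ 0.4478 -0.2577  0.2873] q [ 43.3  21.7 -31.6  82.6  16.5 103.6 100.9]
rows total dx,dy,dz: [-4.7 -4.1 55.5] ; yaw(yaxis) -0.45 roll -0.36 pitch -25.18
```

```bash
python3 -m creep '[{"ax":0,"ay":0,"az":0,"dx":-9.2,"dy":-2,"dz":28.7,"claw":0},{"ax":0,"ay":0,"az":0,"dx":-9.2,"dy":-1.3,"dz":28.7,"claw":0},{"ax":0,"ay":0,"az":0,"dx":-9.2,"dy":0,"dz":28.7,"claw":0},{"ax":0,"ay":0,"az":0,"dx":-9.2,"dy":0,"dz":28.7,"claw":0},{"ax":0,"ay":0,"az":0,"dx":-9.2,"dy":0,"dz":28.7,"claw":0},{"ax":0,"ay":0,"az":0,"dx":0,"dy":0,"dz":0,"claw":0},{"ax":0,"ay":0,"az":0,"dx":0,"dy":0,"dz":0,"claw":0}]'
python3 -c "
from h import *
pirk(25,.170); go(.597,-.2623,.244)"
```

```text
clock: 24.75
tool_pos: [0.5993, -0.2502, 0.2668]
ee_rot: [[-0.426, -0.004, 0.905], [-0.002, 1.0, 0.004], [-0.905, -0.001, -0.426]]
wrist_force: [-0.8, -0.9, -1.0]
finger_gap: 0.0099
foot bin xy(rel place) mm [ -94.9 -353.3] z 96.8 axis down [-0.003 -0.001 -1.   ] tilt 0.2
[ 31.6  39.3 -30.5  59.5  21.5 110.6  96.2]
pos [ 0.5993 -0.2502  0.2668] q [ 31.6  39.3 -30.5  59.5  21.5 110.6  96.2]
rows total dx,dy,dz: [ 21.6 -12.1   7.6] ; yaw(yaxis) 0.25 roll -0.04 pitch -25.2
```

```bash
cat > duo.py <<'E'
from h import *
import sys
s=snap('scene','s_%s.png'%sys.argv[1])[:,:,::-1]; t=snap('top','t_%s.png'%sys.argv[1])[:,:,::-1]; T=wpose(); w=snap('wrist','w_%s.png'%sys.argv[1])[:,:,::-1]
a=cv2.resize(s[150:270,190:320],None,fx=3,fy=3,interpolation=3); b=cv2.resize(t[190:310,330:460],None,fx=3,fy=3,interpolation=3)
c=cv2.resize(w[220:480],(390,317)); o=np.zeros((600,780,3),np.uint8); o[:360,:390]=a;o[:360,390:]=b;o[360:,:390]=c[:240]
d=cv2.resize(s[220:370,290:420],(390,240)); o[360:,390:]=d
cv2.imwrite('pics/duo_%s.png'%sys.argv[1],o)
E
python3 duo.py A
```

```text
(no output)
```

View pics/duo_A.png

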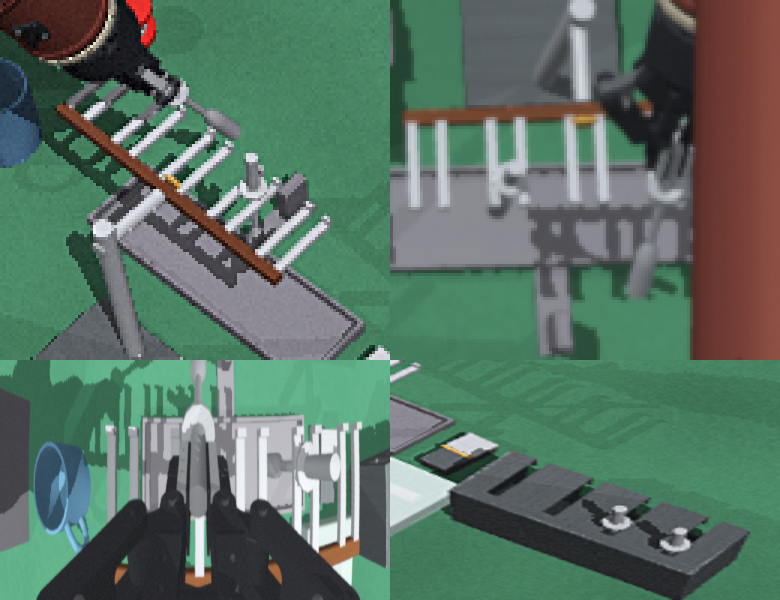

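```bash
cat >> h.py <<'E'
from scipy.optimize import least_squares as ls
def tri(s,t):
    r=ls(lambda X:np.r_[proj('scene',X)[0]-s,proj('top',X)[0]-t],[.57,-.2,.2]); print(r.x.round(4),r.fun.round(1)); return r.x
E
python3 -c "
from h import *
f=tri((190+237/3,150+130/3),(330+245/3,190+295/3)); c=tri((190+175/3,150+97/3),(330+278/3,190+188/3))
p=ctrl.get_state()['tool_pos']
for v in (f-c,f-p): print(np.linalg.norm(v),np.degrees(np.arctan2(-v[0],-v[2])),v)
"
```

```text
[ 0.5127 -0.2522  0.115 ] [ 0.1  0.   0.1 -0. ]
[ 0.5792 -0.2563  0.2262] [-0.6 -0.2 -0.4  0.3]
0.12965944088574688 30.915255330706017 [-0.06658105  0.00414457 -0.11118164]
0.17749313867356836 28.625946227623217 [-0.08503276 -0.00131167 -0.15579321]
```

```bash
python3 -m creep '[{"ax":0,"ay":0,"az":0,"dx":8.3,"dy":0,"dz":-23.6,"claw":0},{"ax":0,"ay":0,"az":0,"dx":8.3,"dy":0,"dz":-23.6,"claw":0},{"ax":0,"ay":0,"az":0,"dx":8.3,"dy":0,"dz":-23.6,"claw":0},{"ax":0,"ay":0,"az":0,"dx":8.3,"dy":0,"dz":-23.6,"claw":0},{"ax":0,"ay":-6,"az":0,"dx":0,"dy":0,"dz":0,"claw":0},{"ax":0,"ay":-6,"az":0,"dx":0,"dy":0,"dz":0,"claw":0},{"ax":0,"ay":-6,"az":0,"dx":0,"dy":0,"dz":0,"claw":0},{"ax":0,"ay":-6,"az":0,"dx":0,"dy":0,"dz":0,"claw":0},{"ax":0,"ay":-6,"az":0,"dx":0,"dy":0,"dz":0,"claw":0},{"ax":0,"ay":0,"az":0,"dx":0,"dy":0,"dz":0,"claw":0}]'
python3 -m creep '[{"ax":0,"ay":0,"az":0,"dx":0,"dy":0,"dz":0,"claw":0},{"ax":0,"ay":0,"az":0,"dx":0,"dy":0,"dz":0,"claw":0},{"ax":0,"ay":0,"az":0,"dx":0,"dy":0,"dz":0,"claw":0}]'
sed -i 's/s\[220:370,290:420\]/s[120:270,230:360]/; s/t\[190:310,330:460\]/t[230:350,360:490]/' duo.py
python3 duo.py B; python3 -c "
from h import *
go(.5,-.2623,.268)"
```

```text
clock: 25.73
tool_pos: [0.495, -0.2521, 0.2817]
ee_rot: [[0.092, 0.001, 0.996], [-0.009, 1.0, 0.0], [-0.996, -0.009, 0.092]]
wrist_force: [-0.1, -1.0, -0.7]
finger_gap: 0.0099
clock: 25.98
tool_pos: [0.4991, -0.2503, 0.2804]
ee_rot: [[0.085, -0.005, 0.996], [-0.003, 1.0, 0.005], [-0.996, -0.003, 0.085]]
wrist_force: [0.2, 0.3, -1.2]
finger_gap: 0.01
pos [ 0.4993 -0.25    0.2797] q [ 55.5   7.1 -34.9  96.4   2.5  73.2 110.6]
rows total dx,dy,dz: [ 11.8 -12.3  -0.4] ; yaw(yaxis) 0.33 roll -0.12 pitch 4.9
```

View pics/duo_B.png

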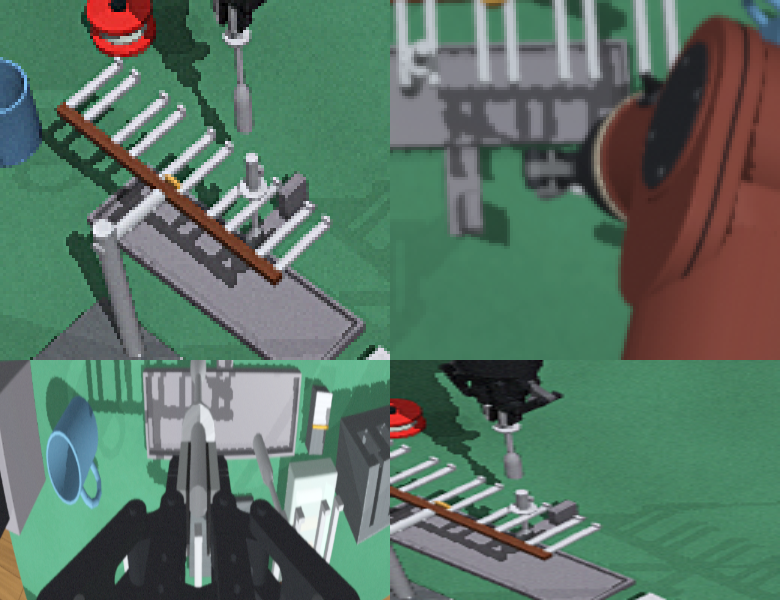

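```bash
cat >> h.py <<'E'
def ray_y(n,uv,y):
    p=P[n]; C=-p['R'].T@p['t']; d=(np.linalg.inv(p['intrinsics'])@[uv[0],uv[1],1.])@p['R']; return C+d*(y-C[1])/d[1]
E
python3 -c "
from h import *
p=ctrl.get_state()['tool_pos']; print(p)
for L in (.160,.165,.170,.175):
  print(L,(proj('scene',[p-[0,0,L-.132],p-[0,0,L-.004]])-[190,150])*3)
print(ray_y('scene',(190+237/3,150+40/3),p[1]),ray_y('scene',(190+243/3,150+131/3),p[1]))
"
```

```text
[ 0.4993323  -0.25002497  0.27972851]
0.16 [[236.26745991  30.91038614]
 [247.52539124 117.57599347]]
0.165 [[236.73535079  34.51229541]
 [247.93663754 120.74184242]]
0.17 [[237.20081489  38.09552286]
 [248.34588364 123.89229349]]
0.175 [[237.66387104  41.66021346]
 [248.7531441  127.02745874]]
[ 0.49987213 -0.25002497  0.23953451] [ 0.50737509 -0.25002497  0.11019344]
```

```bash
python3 -m creep '[{"ax":0,"ay":3.5,"az":0,"dx":0,"dy":-6.3,"dz":0,"claw":0},{"ax":0,"ay":0,"az":0,"dx":6,"dy":-6,"dz":0,"claw":0},{"ax":0,"ay":0,"az":0,"dx":6,"dy":0,"dz":0,"claw":0},{"ax":0,"ay":0,"az":0,"dx":0,"dy":0,"dz":0,"claw":0},{"ax":0,"ay":0,"az":0,"dx":0,"dy":0,"dz":0,"claw":0},{"ax":0,"ay":0,"az":0,"dx":0,"dy":0,"dz":0,"claw":0},{"ax":0,"ay":0,"az":0,"dx":0,"dy":0,"dz":0,"claw":0}]'
python3 -c "
from h import *
go(.555,-.2623,.268);go(.597,-.2623,.268)"
```

```text
clock: 26.72
tool_pos: [0.4989, -0.2628, 0.2684]
ee_rot: [[0.026, -0.004, 1.0], [-0.004, 1.0, 0.004], [-1.0, -0.004, 0.026]]
wrist_force: [0.5, -0.0, -0.2]
finger_gap: 0.0101
pos [ 0.4989 -0.2628  0.2684] q [ 54.3  10.4 -34.7  94.3   5.7  75.7 109. ]
rows total dx,dy,dz: [ 1.9  0.2 56.1] ; yaw(yaxis) 0.24 roll -0.21 pitch 1.5
pos [ 0.4989 -0.2628  0.2684] q [ 54.3  10.4 -34.7  94.3   5.7  75.7 109. ]
rows total dx,dy,dz: [ 3.   0.1 98.1] ; yaw(yaxis) 0.24 roll -0.21 pitch 1.5
```

```bash
python3 -m creep '[{"ax":0,"ay":0,"az":0,"dx":0.5,"dy":0,"dz":20,"claw":0},{"ax":0,"ay":0,"az":0,"dx":0.5,"dy":0,"dz":20,"claw":0},{"ax":0,"ay":0,"az":0,"dx":0.5,"dy":0,"dz":20,"claw":0},{"ax":0,"ay":0,"az":0,"dx":0.5,"dy":0,"dz":20,"claw":0},{"ax":0,"ay":0,"az":0,"dx":0.5,"dy":0,"dz":18,"claw":0},{"ax":0,"ay":0,"az":0,"dx":0,"dy":0,"dz":0,"claw":0},{"ax":0,"ay":0,"az":0,"dx":0,"dy":0,"dz":0,"claw":0},{"ax":0,"ay":0,"az":0,"dx":0,"dy":0,"dz":0,"claw":0},{"ax":0,"ay":0,"az":0,"dx":0,"dy":0,"dz":0,"claw":0}]'
python3 -c "
from h import *
go(.597,-.2623,.247)
p=ctrl.get_state()['tool_pos']
im=snap('scene','s5.png'); L=.172
f,c=proj('scene',[p-[0,0,L-.004],p-[0,0,L-.06]]); print(f,c)
g=im.astype(int); 
# ascii crop: greenness
u0,v0=int(f[0])-14,int(c[1])-8
for v in range(v0,v0+40): print(v,''.join('.' if g[v,u,1]>g[v,u,0]+25 else ' .:-=+*#%@'[min(9,g[v,u].sum()//77)] for u in range(u0,u0+34)))
print(u0)
"
```

```text
clock: 27.47
tool_pos: [0.5962, -0.2629, 0.2684]
ee_rot: [[0.025, -0.004, 1.0], [-0.004, 1.0, 0.004], [-1.0, -0.004, 0.025]]
wrist_force: [0.5, 1.1, -1.7]
finger_gap: 0.0101
pos [ 0.5962 -0.2629  0.2684] q [ 46.3  21.5 -34.9  81.9  12.2  79.  101.5]
rows total dx,dy,dz: [21.4  0.7  0.3] ; yaw(yaxis) 0.2 roll -0.23 pitch 1.45
[247.06013066 211.72819258] [244.74150067 200.07980246]
192 %@*=.....#%@@*=...................
193 %*=.....%%@%+.............*@......
194 +=.....%%%#+-.............++=.....
195 :....=%%%#=:=............%%*=.....
196 ....=%%@#=.=+...........%%@+=.....
197 ...=%%%*=..+++........#%%%*=....@#
198 ..*%@%*=..-+**+......%%%%+=.....+#
199 .%%@%==...-=**+=....%%%#+=.....%#=
200 %@@#+.....-=**++...%%@#=......%%@*
201 *@#=......-=+**+..%%%#=......%%@#=
202 -+-........=+++.=%%%#=......%%%#=.
203 ::-:.......-++.*%%%*=.....*%%%*=..
204 --:::.:....-:-%%@%+......%%%#+=...
205 --:::-::...::%%%%+-.....%%%%+.....
206  :--:--:-:.=%%%#+-.....%%%#+......
207 :..--:::::=%@%#==-....%%@#=.......
208 .. .--:::-@*+#+=+=...%%%#=........
209 .*-..:--::+#-**++:..%%@#-.........
210 *+-...:-:::-.-+*= *%%@*-..........
211 =-:::. .-::::::+*#%%%+-...........
212 -::::+=  -::::::=#%%=.............
213 .:::+*+.%@+::::-%@#+.....:........
214 ::::*+=#@@%=::::-*=+.............%
215 :::::+#%%%%#:-:::-:-*+..........%%
216 ::::-#%%%#**. :-::::-++........%%%
217 :::-#%%%#*+=-. ::-:::::::....=%%%#
218 ::-%@%%#*+=+++: .:-::-:.::..*%%%#-
219 :+%@%%#*#=+++++: .:-:::-.:.*%@@*-.
220 %%%%##*=*+++++++=..--:::::%%%%*-..
221 %%%%#*-:-**++++**:..:-:::=%@%+-...
222 %%#**-:::--*+++*-::...--::-+=-:...
223 %#*+=::::::-*+*-::::: .::::::..:..
224 #*+-++::::::-*-::::++=. :::::-..+%
225 *+=+++++:::::-:::+++***...:::::-%%
226 #=+++++*+:::::::+*++*--:. .--:::*@
227 ++++++++++::::::-***-::::=  ::::-+
228 ++++++++++++:::::---::::+*=. :::::
229 +++++++++++*+:::::::-::+++++. :-::
230 ++++++++++++++::::::::+++++++: .--
231 ++++++++++++++++::::::**++++++= .:
233
```

```bash
python3 -m creep '[{"ax":0,"ay":0,"az":0,"dx":6,"dy":0.4,"dz":0,"claw":0},{"ax":0,"ay":0,"az":0,"dx":6,"dy":0,"dz":0,"claw":0},{"ax":0,"ay":0,"az":0,"dx":6,"dy":0,"dz":0,"claw":0},{"ax":0,"ay":0,"az":0,"dx":3,"dy":0,"dz":0,"claw":0},{"ax":0,"ay":0,"az":0,"dx":3,"dy":0,"dz":0,"claw":0},{"ax":0,"ay":0,"az":0,"dx":2,"dy":0,"dz":0,"claw":0},{"ax":0,"ay":0,"az":0,"dx":0,"dy":0,"dz":0,"claw":0},{"ax":0,"ay":0,"az":0,"dx":0,"dy":0,"dz":0,"claw":0},{"ax":0,"ay":0,"az":0,"dx":0,"dy":0,"dz":0,"claw":0}]'
python3 -m creep '[{"ax":0,"ay":0,"az":0,"dx":0,"dy":0,"dz":0,"claw":30},{"ax":0,"ay":0,"az":0,"dx":0,"dy":0,"dz":0,"claw":30},{"ax":0,"ay":0,"az":0,"dx":0,"dy":0,"dz":0,"claw":30},{"ax":0,"ay":0,"az":0,"dx":-15,"dy":0,"dz":0,"claw":30},{"ax":0,"ay":0,"az":0,"dx":-25,"dy":0,"dz":0,"claw":30},{"ax":0,"ay":0,"az":0,"dx":-25,"dy":0,"dz":0,"claw":30},{"ax":0,"ay":0,"az":0,"dx":0,"dy":0,"dz":-35,"claw":40},{"ax":0,"ay":0,"az":0,"dx":0,"dy":0,"dz":-35,"claw":40},{"ax":0,"ay":0,"az":0,"dx":0,"dy":0,"dz":-35,"claw":40}]'
python3 -m creep '[{"ax":0,"ay":0,"az":0,"dx":0,"dy":40,"dz":0,"claw":40},{"ax":0,"ay":0,"az":0,"dx":0,"dy":40,"dz":0,"claw":40},{"ax":0,"ay":0,"az":0,"dx":0,"dy":40,"dz":0,"claw":40},{"ax":0,"ay":0,"az":0,"dx":0,"dy":40,"dz":0,"claw":40},{"ax":0,"ay":0,"az":0,"dx":0,"dy":40,"dz":0,"claw":40},{"ax":0,"ay":0,"az":0,"dx":0,"dy":40,"dz":0,"claw":40},{"ax":0,"ay":0,"az":0,"dx":0,"dy":40,"dz":0,"claw":40},{"ax":0,"ay":0,"az":0,"dx":0,"dy":40,"dz":0,"claw":40},{"ax":0,"ay":0,"az":0,"dx":0,"dy":40,"dz":0,"claw":40},{"ax":0,"ay":0,"az":0,"dx":0,"dy":40,"dz":0,"claw":40}]'
python3 -c "
from h import *
go(.6556,.229,.25)
g=snap('scene','s6.png').astype(int); snap('top','t6.png')
a=proj('scene',[[.597,-.2623,.2],[.597,-.2623,.074],[.597,-.2623,.25],[.597,-.1423,.25],[.597,-.1423,.2],[.597,-.1423,.07]]); print(a.round(0).tolist())
for u0,v0 in [(224,160),(262,190)]:
  print(u0)
  for v in range(v0,v0+58,1): print(v,''.join('.' if g[v,u,1]>g[v,u,0]+25 else ' .:-=+*#%@'[min(9,g[v,u].sum()//77)] for u in range(u0,u0+38)))
"
```

```text
clock: 28.27
tool_pos: [0.5977, -0.2622, 0.2423]
ee_rot: [[0.026, -0.004, 1.0], [-0.003, 1.0, 0.004], [-1.0, -0.003, 0.026]]
wrist_force: [-1.1, 0.0, 0.9]
finger_gap: 0.0102
clock: 29.02
tool_pos: [0.4903, -0.2619, 0.3044]
ee_rot: [[0.026, -0.005, 1.0], [-0.003, 1.0, 0.005], [-1.0, -0.003, 0.026]]
wrist_force: [-1.0, -0.7, -0.4]
finger_gap: 0.0402
clock: 29.85
tool_pos: [0.4889, 0.1397, 0.3037]
ee_rot: [[0.027, -0.004, 1.0], [-0.004, 1.0, 0.004], [-1.0, -0.004, 0.027]]
wrist_force: [1.0, -1.0, -0.2]
finger_gap: 0.04
pos [0.4889 0.1397 0.3037] q [ 32.9   4.  -56.   97.4   4.2  79.   66.5]
rows total dx,dy,dz: [ 57.8  88.8 165.6] ; yaw(yaxis) 0.24 roll -0.22 pitch 1.55
[[243.0, 191.0], [248.0, 217.0], [240.0, 179.0], [273.0, 202.0], [274.0, 214.0], [278.0, 240.0]]
224
160 ::-----:::.:#.=--:....................
161 ::::::::.:###====:....................
162 :.--::######==-=-:....................
163 ==.***####==-===.:....................
164 ===-+++==-==-=-::.....................
165 ===-===-==-==-::......................
166 :==========-:::.......................
167 .:::----=:::::....
[... 3968 characters left out ...]
%%#=........
232 -:::. .-:::::@@%#=--....%%%#=.........
233 :::::: .:--::=%#=::....%%%*=..........
234 ::::*-:..::-::--.....#%%%*=...........
235 :::+*:::...:-::::.==*%%@*.............
236 :*++**-:-: .:---::=%%%#*..............
237 :-**--::::-...--:::*@%+...............
238 ::-:::::::::. .:--::+==+..............
239 ::::::::::-:::  :-:::::=+.............
240 ::::::++:::::==. .--:.::=++...........
241 :::::::++::+++++- ...:+=:-=+..........
242 +:::::+++++++++++=..:+++=::=+.........
243 ++:::++++++++++++++:++++++-.-++.......
244 +++++++++++++++++++++++++++=.-++......
245 +++++++++++++++++++++++++++++::=+.....
246 ++++++++++++++++++++++++++++++-.-++...
247 +++++++++++++++++++++++++++++++=::=+..
```

```bash
python3 -m creep '[{"ax":0,"ay":6.6,"az":0,"dx":0,"dy":0,"dz":0,"claw":40},{"ax":0,"ay":6.6,"az":0,"dx":0,"dy":0,"dz":0,"claw":40},{"ax":0,"ay":6.6,"az":0,"dx":0,"dy":0,"dz":0,"claw":40},{"ax":0,"ay":6.6,"az":0,"dx":0,"dy":0,"dz":0,"claw":40},{"ax":0,"ay":0,"az":0,"dx":-7.8,"dy":18.2,"dz":33.1,"claw":40},{"ax":0,"ay":0,"az":0,"dx":-7.8,"dy":18.2,"dz":33.1,"claw":40},{"ax":0,"ay":0,"az":0,"dx":-7.8,"dy":18.2,"dz":33.1,"claw":40},{"ax":0,"ay":0,"az":0,"dx":-7.8,"dy":18.2,"dz":33.1,"claw":40},{"ax":0,"ay":0,"az":0,"dx":-7.8,"dy":18.2,"dz":33.1,"claw":40},{"ax":-3.9,"ay":0,"az":-1.8,"dx":0,"dy":0,"dz":0,"claw":40}]'
python3 -m creep '[{"ax":0,"ay":0,"az":0,"dx":0,"dy":0,"dz":0,"claw":40},{"ax":0,"ay":0,"az":0,"dx":0,"dy":0,"dz":0,"claw":40},{"ax":0,"ay":0,"az":0,"dx":0,"dy":0,"dz":0,"claw":40},{"ax":0,"ay":0,"az":0,"dx":0,"dy":0,"dz":0,"claw":40}]' 100
python3 -c "
from h import *
go(.6560,.2285,.167)"
```

```text
clock: 30.78
tool_pos: [0.659, 0.2306, 0.2618]
ee_rot: [[-0.425, -0.076, 0.902], [-0.035, 0.997, 0.068], [-0.904, -0.003, -0.426]]
wrist_force: [-0.6, -0.6, -2.3]
finger_gap: 0.04
clock: 31.12
tool_pos: [0.6553, 0.228, 0.27]
ee_rot: [[-0.418, -0.077, 0.905], [-0.035, 0.997, 0.068], [-0.908, -0.004, -0.42]]
wrist_force: [0.0, -0.0, 0.6]
finger_gap: 0.0403
pos [0.6553 0.228  0.27  ] q [ -0.4  49.6 -47.4  47.2  21.5 115.1  58. ]
rows total dx,dy,dz: [93.2  0.8 43.9] ; yaw(yaxis) 4.4 roll -0.2 pitch -24.83
```

```bash
python3 -m creep '[{"ax":0,"ay":0,"az":0,"dx":23.3,"dy":0.8,"dz":11,"claw":40},{"ax":0,"ay":0,"az":0,"dx":23.3,"dy":0,"dz":11,"claw":40},{"ax":0,"ay":0,"az":0,"dx":23.3,"dy":0,"dz":11,"claw":40},{"ax":0,"ay":0,"az":0,"dx":23.3,"dy":0,"dz":11,"claw":40},{"ax":0,"ay":0,"az":0,"dx":0,"dy":0,"dz":0,"claw":40},{"ax":0,"ay":0,"az":0,"dx":0,"dy":0,"dz":0,"claw":0},{"ax":0,"ay":0,"az":0,"dx":0,"dy":0,"dz":0,"claw":0},{"ax":0,"ay":0,"az":0,"dx":0,"dy":0,"dz":0,"claw":0},{"ax":0,"ay":0,"az":0,"dx":0,"dy":0,"dz":0,"claw":0},{"ax":0,"ay":0,"az":0,"dx":0,"dy":0,"dz":0,"claw":0}]' 100
python3 -m creep '[{"ax":0,"ay":0,"az":0,"dx":0,"dy":0,"dz":0,"claw":0},{"ax":0,"ay":0,"az":0,"dx":0,"dy":0,"dz":0,"claw":0}]' 100
python3 -c "
from h import *
go(.6560,.2285,.167)"
```

```text
clock: 31.95
tool_pos: [0.6565, 0.2297, 0.1682]
ee_rot: [[-0.418, -0.078, 0.905], [-0.035, 0.997, 0.07], [-0.908, -0.003, -0.419]]
wrist_force: [0.6, -1.2, 7.5]
finger_gap: 0.0095
clock: 32.12
tool_pos: [0.6566, 0.2297, 0.1683]
ee_rot: [[-0.418, -0.078, 0.905], [-0.035, 0.997, 0.07], [-0.908, -0.003, -0.419]]
wrist_force: [0.5, -1.9, 7.2]
finger_gap: 0.0096
pos [0.6566 0.2297 0.1683] q [  1.6  52.6 -46.9  55.3  22.8 105.5  57.9]
rows total dx,dy,dz: [ 1.4 -1.2 -0.1] ; yaw(yaxis) 4.5 roll -0.15 pitch -24.79
```

```bash
python3 -m creep '[{"ax":0,"ay":0,"az":0,"dx":-5.4,"dy":0,"dz":-2.5,"claw":0},{"ax":0,"ay":0,"az":0,"dx":0,"dy":0,"dz":0,"claw":0},{"ax":0,"ay":-5,"az":0,"dx":6,"dy":0.2,"dz":-13.2,"claw":0},{"ax":0,"ay":-5,"az":0,"dx":6,"dy":0.2,"dz":-13.2,"claw":0},{"ax":0,"ay":-5,"az":0,"dx":6,"dy":0.2,"dz":-13.2,"claw":0},{"ax":0,"ay":-5,"az":0,"dx":6,"dy":0.2,"dz":-13.2,"claw":0},{"ax":0,"ay":-5,"az":0,"dx":6,"dy":0.2,"dz":-13.2,"claw":0},{"ax":0,"ay":0,"az":0,"dx":0,"dy":0,"dz":0,"claw":0},{"ax":0,"ay":0,"az":0,"dx":0,"dy":0,"dz":0,"claw":0}]'
python3 -c "
from h import *
pirk(25,.166,(.6566,.2297))"
```

```text
clock: 32.87
tool_pos: [0.5828, 0.2246, 0.1596]
ee_rot: [[0.001, -0.081, 0.997], [-0.006, 0.997, 0.081], [-1.0, -0.006, 0.001]]
wrist_force: [0.7, -0.2, -1.0]
finger_gap: 0.0095
foot bin xy(rel place) mm [-3.7  0.1] z 9.2 axis down [ 0.422  0.029 -0.906] tilt 25.0
[ 14.9  29.2 -53.5  91.9  24.8  71.6  51.5]
```

```bash
python3 -m creep '[{"ax":0,"ay":-5,"az":0,"dx":6,"dy":0.3,"dz":-13.2,"claw":0},{"ax":0,"ay":-5,"az":0,"dx":6,"dy":0.3,"dz":-13.2,"claw":0},{"ax":0,"ay":-5,"az":0,"dx":6,"dy":0,"dz":-13.2,"claw":0},{"ax":0,"ay":-5,"az":0,"dx":6,"dy":0,"dz":-13.2,"claw":0},{"ax":0,"ay":0,"az":0,"dx":-1,"dy":0,"dz":-2.8,"claw":0},{"ax":0,"ay":0,"az":0,"dx":0,"dy":0,"dz":0,"claw":0}]'
python3 -c "
from h import *
pirk(25,.166,(.6566,.2297))"
python3 -m creep '[{"ax":0,"ay":0,"az":0,"dx":-18.1,"dy":0,"dz":-8.45,"claw":0},{"ax":0,"ay":0,"az":0,"dx":-18.1,"dy":0,"dz":-8.45,"claw":0},{"ax":0,"ay":0,"az":0,"dx":-18.1,"dy":0,"dz":-8.45,"claw":0},{"ax":0,"ay":0,"az":0,"dx":-18.1,"dy":0,"dz":-8.45,"claw":0},{"ax":0,"ay":0,"az":0,"dx":-18.1,"dy":0,"dz":-8.45,"claw":0},{"ax":0,"ay":0,"az":0,"dx":-18.1,"dy":0,"dz":-8.45,"claw":0},{"ax":0,"ay":0,"az":0,"dx":0,"dy":0,"dz":0,"claw":0},{"ax":0,"ay":0,"az":0,"dx":0,"dy":0,"dz":0,"claw":0}]'
python3 -c "
from h import *
pirk(25,.166,(.6566,.2297))"
```

```text
clock: 33.37
tool_pos: [0.5323, 0.2213, 0.1289]
ee_rot: [[0.341, -0.08, 0.937], [0.023, 0.997, 0.077], [-0.94, -0.005, 0.342]]
wrist_force: [0.4, -0.2, 0.2]
finger_gap: 0.0092
foot bin xy(rel place) mm [-7.2  1. ] z 11.5 axis down [ 0.705  0.053 -0.707] tilt 45.0
[ 19.7  11.9 -56.2 116.   29.7  43.3  40.9]
clock: 34.03
tool_pos: [0.4506, 0.2165, 0.2165]
ee_rot: [[0.345, -0.08, 0.935], [0.026, 0.997, 0.076], [-0.938, -0.002, 0.346]]
wrist_force: [0.1, -0.2, -1.5]
finger_gap: 0.0093
foot bin xy(rel place) mm [-88.5   3.1] z 99.6 axis down [ 0.708  0.056 -0.704] tilt 45.3
[ 26.1 -11.9 -56.4 119.   -1.1  49.5  63.8]
```

```bash
python3 -m creep '[{"ax":0,"ay":6.5,"az":0,"dx":-10,"dy":0,"dz":0,"claw":0},{"ax":0,"ay":6.5,"az":0,"dx":-10,"dy":0,"dz":0,"claw":0},{"ax":0,"ay":6.5,"az":0,"dx":-10,"dy":0,"dz":0,"claw":0},{"ax":0,"ay":6.5,"az":0,"dx":-10,"dy":0,"dz":0,"claw":0},{"ax":0,"ay":6.5,"az":0,"dx":-10,"dy":0,"dz":0,"claw":0},{"ax":0,"ay":6.5,"az":0,"dx":-10,"dy":0,"dz":0,"claw":0},{"ax":0,"ay":6.2,"az":0,"dx":-10,"dy":0,"dz":0,"claw":0},{"ax":3.9,"ay":0,"az":1.8,"dx":0,"dy":0,"dz":0,"claw":0}]'
python3 -m creep '[{"ax":0,"ay":0,"az":0,"dx":0,"dy":-37,"dz":0,"claw":0},{"ax":0,"ay":0,"az":0,"dx":0,"dy":-37,"dz":0,"claw":0},{"ax":0,"ay":0,"az":0,"dx":0,"dy":-37,"dz":0,"claw":0},{"ax":0,"ay":0,"az":0,"dx":0,"dy":-37,"dz":0,"claw":0},{"ax":0,"ay":0,"az":0,"dx":0,"dy":-37,"dz":0,"claw":0},{"ax":0,"ay":0,"az":0,"dx":0,"dy":-37,"dz":0,"claw":0},{"ax":0,"ay":0,"az":0,"dx":0,"dy":-37,"dz":0,"claw":0},{"ax":0,"ay":0,"az":0,"dx":0,"dy":-37,"dz":0,"claw":0}]'
python3 -m creep '[{"ax":0,"ay":0,"az":0,"dx":0,"dy":0,"dz":0,"claw":0},{"ax":0,"ay":0,"az":0,"dx":0,"dy":0,"dz":0,"claw":0},{"ax":0,"ay":0,"az":0,"dx":0,"dy":0,"dz":0,"claw":0},{"ax":0,"ay":0,"az":0,"dx":0,"dy":0,"dz":0,"claw":0},{"ax":0,"ay":0,"az":0,"dx":0,"dy":0,"dz":0,"claw":0},{"ax":0,"ay":0,"az":0,"dx":0,"dy":0,"dz":0,"claw":0}]' 
python3 -c "
from h import *
pirk(25,.166); go(.53,-.0823,.264)"
```

```text
clock: 34.7
tool_pos: [0.4521, 0.2142, 0.2772]
ee_rot: [[-0.441, -0.002, 0.898], [-0.001, 1.0, 0.002], [-0.898, -0.0, -0.441]]
wrist_force: [-0.1, -1.2, -3.5]
finger_gap: 0.0096
clock: 35.37
tool_pos: [0.4506, -0.0839, 0.2819]
ee_rot: [[-0.425, -0.003, 0.905], [-0.003, 1.0, 0.001], [-0.905, -0.002, -0.425]]
wrist_force: [0.4, -0.2, -0.8]
finger_gap: 0.0095
clock: 35.87
tool_pos: [0.4496, -0.0799, 0.2827]
ee_rot: [[-0.425, -0.006, 0.905], [-0.005, 1.0, 0.004], [-0.905, -0.003, -0.425]]
wrist_force: [0.6, 0.1, -1.3]
finger_gap: 0.0094
foot bin xy(rel place) mm [-230.4 -172.1] z 116.7 axis down [-0.002 -0.003 -1.   ] tilt 0.2
[ 43.5  20.4 -50.8  89.1  12.5 103.   81.4]
pos [ 0.4496 -0.0799  0.2827] q [ 43.5  20.4 -50.8  89.1  12.5 103.   81.4]
rows total dx,dy,dz: [-17.3  -2.8  80.7] ; yaw(yaxis) 0.35 roll -0.18 pitch -25.14
```

```bash
python3 -m creep '[{"ax":0,"ay":0,"az":0,"dx":-5.8,"dy":-1,"dz":26.9,"claw":0},{"ax":0,"ay":0,"az":0,"dx":-5.8,"dy":-1,"dz":26.9,"claw":0},{"ax":0,"ay":0,"az":0,"dx":-5.8,"dy":-0.8,"dz":26.9,"claw":0},{"ax":0,"ay":0,"az":0,"dx":0,"dy":0,"dz":0,"claw":0},{"ax":0,"ay":0,"az":0,"dx":0,"dy":0,"dz":0,"claw":0},{"ax":0,"ay":0,"az":0,"dx":0,"dy":0,"dz":0,"claw":0},{"ax":0,"ay":0,"az":0,"dx":0,"dy":0,"dz":0,"claw":0},{"ax":0,"ay":0,"az":0,"dx":0,"dy":0,"dz":0,"claw":0}]' 
python3 -c "
from h import *
pirk(25,.166); go(.597,-.0823,.264)"
```

```text
clock: 36.53
tool_pos: [0.5293, -0.0833, 0.2649]
ee_rot: [[-0.424, -0.004, 0.906], [-0.006, 1.0, 0.002], [-0.906, -0.004, -0.424]]
wrist_force: [-0.1, 0.6, -1.1]
finger_gap: 0.0095
foot bin xy(rel place) mm [-151.2 -182. ] z 98.9 axis down [-0.002 -0.004 -1.   ] tilt 0.3
[ 36.2  30.8 -48.6  78.6  18.  105.3  78. ]
pos [ 0.5293 -0.0833  0.2649] q [ 36.2  30.8 -48.6  78.6  18.  105.3  78. ]
rows total dx,dy,dz: [-27.9   0.7  61.7] ; yaw(yaxis) 0.25 roll -0.26 pitch -25.1
```

```bash
python3 -m creep '[{"ax":0,"ay":0,"az":0,"dx":-7,"dy":0.5,"dz":15.4,"claw":0},{"ax":0,"ay":0,"az":0,"dx":-7,"dy":0,"dz":15.4,"claw":0},{"ax":0,"ay":0,"az":0,"dx":-7,"dy":0,"dz":15.4,"claw":0},{"ax":0,"ay":0,"az":0,"dx":-7,"dy":0,"dz":15.4,"claw":0},{"ax":0,"ay":0,"az":0,"dx":0,"dy":0,"dz":0,"claw":0},{"ax":0,"ay":0,"az":0,"dx":0,"dy":0,"dz":0,"claw":0},{"ax":0,"ay":0,"az":0,"dx":0,"dy":0,"dz":0,"claw":0},{"ax":0,"ay":0,"az":0,"dx":0,"dy":0,"dz":0,"claw":0}]' 
cat > chk.py <<'E'
from h import *
import sys
L=float(sys.argv[1]); p=ctrl.get_state()['tool_pos']; g=snap('scene','s_%s.png'%sys.argv[2]).astype(int)
f,c,k=proj('scene',[p-[0,0,L-.004],p-[0,0,L-.06],p-[0,0,L-.13]]); print('foot,bodytop,collar',f.round(1),c.round(1),k.round(1))
u0,v0=int(f[0])-14,int(k[1])-6
print('u0',u0)
for v in range(v0,int(f[1])+6): print(v,''.join('.' if g[v,u,1]>g[v,u,0]+25 else ' .:-=+*#%@'[min(9,g[v,u].sum()//77)] for u in range(u0,u0+30)))
E
python3 chk.py .166 f1
python3 -c "
from h import *
go(.597,-.0823,.2375)"
```

```text
clock: 37.2
tool_pos: [0.5968, -0.0828, 0.264]
ee_rot: [[-0.424, -0.004, 0.905], [-0.005, 1.0, 0.002], [-0.905, -0.004, -0.424]]
wrist_force: [-0.7, -0.5, -1.1]
finger_gap: 0.0093
foot,bodytop,collar [292.2 245.4] [291.1 234.2] [289.6 219.3]
u0 278
213 :=:.       .-+++++-:. ........
214 --:..        =++*-#-..........
215 -:..:.:-. . =-:+-++-:.........
216 -...:::=-:.:*. :-*-:..........
217 .....:===::.. ..:--:..........
218 ......==-:.+ . :..............
219 ....:.===:==*%-...............
220 ...++.-==%%%%@%-...#%.........
221 ..++*..:-@%%%%=-...=+*........
222 .++++=::-#*#*=....*%+=........
223 ++++++%--=-+=....*%%#+........
224 *-:+=#%%%*:+*...##%#+=........
225 *::-%%%%++-=+..%%%%+=.........
226 =.-%%%%++-.=+.%%@#+...........
227 .:%%%#+=-..==%%%#+............
228 =%%@#+=-...=%%%#+.............
229 %%%#+=-....%%%#=..............
230 %%#+=-....%%%#+...............
231 %#+=-....%%%#=................
232 #=--....%%%#+=................
233 =::....%%%*==*................
234 :....#%%%*=+**+...............
235 :.:=#%%%*=-+***=..............
236 ::=#%%%*..-=***=..............
237 -::*@%+...-++*++..............
238 --:-+==+..-=++++..............
239 ::-::::=+=:==+++..............
240 .:-::.::=+:==++=..............
241 ...:..+=:--==++=..............
242 ::..::-+=::===+=..............
243 +::.:-:*++-==+++..............
244 +::::::-+*--=+++-.............
245 ++::::::+*=-=+++=.............
246 ++::::::++=-==++-++...........
247 +++::::++++====+::=*..........
248 +++++++++++++++++::=+.........
249 ++++++++++++++++++-.-==.......
250 +++++++++++++++++++=::++......
pos [ 0.5969 -0.0828  0.2639] q [ 29.7  38.4 -46.5  67.   21.7 109.6  77.2]
rows total dx,dy,dz: [23.9  0.6 11.4] ; yaw(yaxis) 0.23 roll -0.24 pitch -25.12
```

```bash
python3 -m creep '[{"ax":0,"ay":0,"az":0,"dx":6,"dy":0.3,"dz":2.8,"claw":0},{"ax":0,"ay":0,"az":0,"dx":6,"dy":0,"dz":2.8,"claw":0},{"ax":0,"ay":0,"az":0,"dx":6,"dy":0,"dz":2.8,"claw":0},{"ax":0,"ay":0,"az":0,"dx":2.7,"dy":0,"dz":1.3,"claw":0},{"ax":0,"ay":0,"az":0,"dx":2.7,"dy":0,"dz":1.3,"claw":0},{"ax":0,"ay":0,"az":0,"dx":2.7,"dy":0,"dz":1.3,"claw":0},{"ax":0,"ay":0,"az":0,"dx":2.7,"dy":0,"dz":1.3,"claw":0},{"ax":0,"ay":0,"az":0,"dx":2.7,"dy":0,"dz":1.3,"claw":0},{"ax":0,"ay":0,"az":0,"dx":2.7,"dy":0,"dz":1.3,"claw":0},{"ax":0,"ay":0,"az":0,"dx":0,"dy":0,"dz":0,"claw":0}]' 
python3 -m creep '[{"ax":0,"ay":0,"az":0,"dx":0,"dy":0,"dz":0,"claw":0},{"ax":0,"ay":0,"az":0,"dx":0,"dy":0,"dz":0,"claw":0},{"ax":0,"ay":0,"az":0,"dx":0,"dy":0,"dz":0,"claw":0}]' 
python3 chk.py .166 f2
```

```text
clock: 38.08
tool_pos: [0.5976, -0.0826, 0.225]
ee_rot: [[-0.425, -0.004, 0.905], [-0.005, 1.0, 0.002], [-0.905, -0.004, -0.425]]
wrist_force: [0.9, -0.7, -0.2]
finger_gap: 0.0095
clock: 38.33
tool_pos: [0.5976, -0.0824, 0.2257]
ee_rot: [[-0.425, -0.004, 0.905], [-0.005, 1.0, 0.002], [-0.905, -0.004, -0.425]]
wrist_force: [-0.4, -0.4, -0.1]
finger_gap: 0.0097
foot,bodytop,collar [292.8 252.9] [291.7 242.2] [290.3 227.9]
u0 278
221 .       . :=+++++: .:.........
222 .*:=       .-+++++-.:. .......
223 *+++*.       :=++*-+: ........
224 ++++++-+-. . +.=*-*=-=........
225 +++++++++-:.-+ .-*+-:*........
226 ++++++===-:::. ..=-:==........
227 +++:+====-:.--:.:..=*=........
228 *+:.--====#**%*.. .*=.........
229 *:-%%==:=-@%%%%+--*=..........
230 :-%%@#:..#%%%#*%%*=...........
231 +%%%%=....==**#%*=............
232 %%@#=......*%%%#=.............
233 %%*=......#%@@*=..............
234 %#=......%%%%+................
235 #-=+....%%%%+=................
236 -::++..%%%#+=*................
237 ::-:-*%%%#=-=+................
238 ::*-=%%%#=..=+................
239 :::#%%%#+...=+................
240 -::*@@*=-++.-+................
241 -::-**+=.-+=+%+...............
242 :-::--++=::=***=..............
243  :-::.:*++=++**+..............
244 :..-..:-+*==+**+..............
245 +: ..:::+*==++*+=.............
246 ++..:::::+==++++-+=...........
247 +++::-:::*=-=+++=.=+..........
248 ++*::::::-=-=+++=:.=*.........
249 ++++::::::+-===+=+-:-++.......
250 ++++:::-::-:==++==+=::++......
251 +++++:::::::==++==+++::=*.....
252 +++++::::--:==++=-++++-:-=+...
253 ++++++::::::-=++==+++++=::=+..
254 +++++++::::--=++=++++++++-.=++
255 +++++++++:++===+++++++++++=.-=
256 +++++++++++++++++++++++++++=::
257 +++++++++++++++++++++++++++++-
```

```bash
python3 -m creep '[{"ax":0,"ay":0,"az":0,"dx":0,"dy":0,"dz":0,"claw":30},{"ax":0,"ay":0,"az":0,"dx":0,"dy":0,"dz":0,"claw":30},{"ax":0,"ay":0,"az":0,"dx":0,"dy":0,"dz":0,"claw":30},{"ax":0,"ay":0,"az":0,"dx":-13.6,"dy":0,"dz":-6.3,"claw":30},{"ax":0,"ay":0,"az":0,"dx":-22,"dy":0,"dz":-10.3,"claw":30},{"ax":0,"ay":0,"az":0,"dx":-22,"dy":0,"dz":-10.3,"claw":30},{"ax":0,"ay":0,"az":0,"dx":-13,"dy":0,"dz":-6.1,"claw":30}]'
python3 -m creep '[{"ax":0,"ay":0,"az":0,"dx":16,"dy":0,"dz":-34,"claw":40},{"ax":0,"ay":0,"az":0,"dx":16,"dy":0,"dz":-34,"claw":40},{"ax":0,"ay":0,"az":0,"dx":0,"dy":37,"dz":0,"claw":40},{"ax":0,"ay":0,"az":0,"dx":0,"dy":37,"dz":0,"claw":40},{"ax":0,"ay":0,"az":0,"dx":0,"dy":37,"dz":0,"claw":40},{"ax":0,"ay":0,"az":0,"dx":0,"dy":37,"dz":0,"claw":40},{"ax":0,"ay":0,"az":0,"dx":0,"dy":37,"dz":0,"claw":40},{"ax":0,"ay":0,"az":0,"dx":0,"dy":37,"dz":0,"claw":40},{"ax":0,"ay":0,"az":0,"dx":0,"dy":37,"dz":0,"claw":40},{"ax":0,"ay":0,"az":0,"dx":0,"dy":37,"dz":0,"claw":40}]'
python3 -m creep '[{"ax":0,"ay":0,"az":0,"dx":0,"dy":37,"dz":0,"claw":40},{"ax":-3.9,"ay":0,"az":-1.8,"dx":0,"dy":37,"dz":0,"claw":40},{"ax":0,"ay":0,"az":0,"dx":0,"dy":0,"dz":0,"claw":40},{"ax":0,"ay":0,"az":0,"dx":0,"dy":0,"dz":0,"claw":40},{"ax":0,"ay":0,"az":0,"dx":0,"dy":0,"dz":0,"claw":40},{"ax":0,"ay":0,"az":0,"dx":0,"dy":0,"dz":0,"claw":40}]'
python3 -c "
from h import *
go(.6518,.2892,.265); snap('scene','s7.png'); im=snap('top','t7.png')[:,:,::-1]
s=cv2.imread('pics/s7.png'); a=cv2.resize(s[150:270,190:320],None,fx=3,fy=3,interpolation=3); b=cv2.resize(im[190:310,330:460],None,fx=3,fy=3,interpolation=3)
cv2.imwrite('pics/c7.png',np.hstack([a,b]))"
```

```text
clock: 38.97
tool_pos: [0.5979, -0.0818, 0.3072]
ee_rot: [[-0.422, -0.004, 0.906], [-0.005, 1.0, 0.003], [-0.906, -0.003, -0.422]]
wrist_force: [1.4, 0.4, 0.8]
finger_gap: 0.0298
clock: 39.8
tool_pos: [0.5211, 0.2153, 0.3037]
ee_rot: [[-0.424, -0.004, 0.906], [-0.005, 1.0, 0.002], [-0.906, -0.003, -0.424]]
wrist_force: [0.7, 0.4, -0.3]
finger_gap: 0.04
clock: 40.3
tool_pos: [0.5217, 0.2863, 0.3026]
ee_rot: [[-0.423, -0.077, 0.903], [-0.036, 0.997, 0.068], [-0.905, -0.004, -0.424]]
wrist_force: [1.3, 0.4, -0.4]
finger_gap: 0.0398
pos [0.5217 0.2863 0.3026] q [  2.9  37.5 -53.   66.4  12.7 108.2  47.8]
rows total dx,dy,dz: [-21.1  -7.  133.6] ; yaw(yaxis) 4.41 roll -0.21 pitch -25.11
```

```bash
python3 -m creep '[{"ax":0,"ay":0,"az":0,"dx":-5.3,"dy":-1.8,"dz":33.4,"claw":40},{"ax":0,"ay":0,"az":0,"dx":-5.3,"dy":-1.8,"dz":33.4,"claw":40},{"ax":0,"ay":0,"az":0,"dx":-5.3,"dy":-1.8,"dz":33.4,"claw":40},{"ax":0,"ay":0,"az":0,"dx":-5.3,"dy":-1.8,"dz":33.4,"claw":40},{"ax":0,"ay":0,"az":0,"dx":0,"dy":0,"dz":0,"claw":40},{"ax":0,"ay":0,"az":0,"dx":0,"dy":0,"dz":0,"claw":40},{"ax":0,"ay":0,"az":0,"dx":0,"dy":0,"dz":0,"claw":40},{"ax":0,"ay":0,"az":0,"dx":0,"dy":0,"dz":0,"claw":40}]'
python3 -c "
from h import *
go(.6518,.2892,.167)
for t in (0,.07,.14): print(t,[proj('scene',[.5755,-.2023-.12*np.cos(t)+e,.2065+.12*np.sin(t)])[0].round(1).tolist() for e in (.011,-.011)])
g=snap('scene','s8.png').astype(int)
for v in range(158,182): print(v,''.join('.' if g[v,u,1]>g[v,u,0]+25 else ' .:-=+*#%@'[min(9,g[v,u].sum()//77)] for u in range(215,250)))
"
```

```text
clock: 41.07
tool_pos: [0.6506, 0.2902, 0.2658]
ee_rot: [[-0.423, -0.079, 0.903], [-0.036, 0.997, 0.071], [-0.906, -0.003, -0.424]]
wrist_force: [0.0, 0.3, 0.4]
finger_gap: 0.0401
pos [0.6506 0.2902 0.2658] q [ -6.2  52.  -47.2  43.2  21.2 115.8  54.2]
rows total dx,dy,dz: [89.  -0.8 42.9] ; yaw(yaxis) 4.54 roll -0.15 pitch -25.1
0 [[235.7, 175.9], [230.3, 172.0]]
0.07 [[235.4, 174.0], [229.9, 170.1]]
0.14 [[235.2, 172.2], [229.7, 168.3]]
158 ......:=============-::.==-........
159 .......::=========-::::+==-........
160 ......:.:::-----:::::#.=-=:........
161 .....::.:::::::::.:###=-==:........
162 ..... ==.:.-:::######====-.........
163 ......:====.***####===-==::........
164 .......=====-+++==-==-=-::.........
165 ........====-=========-::..........
166 .........:====-=====-:::...........
167 ........::.::*=--=:::::............
168 .............*@+:::::..............
169 .............=*+...................
170 ............%%*=...................
171 ...........%@@*=...................
172 .........#%%@#=....%...............
173 ........%%@%=......*@..............
174 .......%@@#=......%*=..............
175 ......%%%#=-.....%%@+=.............
176 .....%%@#=......%%@#=....#%%#......
177 ...#%@@*=.....#%@@*=.....@@%@......
178 ..%%@%+-.....%%@%+-......*@@#......
179 .%%%#=......%%%#=-.......-+-=......
180 %%@#=:.....%%%#=.........--==*.....
181 %@#=:.....%%%#=..........-===*%....
```

```bash
python3 -m creep '[{"ax":0,"ay":0,"az":0,"dx":22.2,"dy":-0.8,"dz":10.7,"claw":40},{"ax":0,"ay":0,"az":0,"dx":22.2,"dy":0,"dz":10.7,"claw":40},{"ax":0,"ay":0,"az":0,"dx":22.2,"dy":0,"dz":10.7,"claw":40},{"ax":0,"ay":0,"az":0,"dx":22.2,"dy":0,"dz":10.7,"claw":40},{"ax":0,"ay":0,"az":0,"dx":0,"dy":0,"dz":0,"claw":40},{"ax":0,"ay":0,"az":0,"dx":0,"dy":0,"dz":0,"claw":0},{"ax":0,"ay":0,"az":0,"dx":0,"dy":0,"dz":0,"claw":0},{"ax":0,"ay":0,"az":0,"dx":0,"dy":0,"dz":0,"claw":0},{"ax":0,"ay":0,"az":0,"dx":0,"dy":0,"dz":0,"claw":0},{"ax":0,"ay":0,"az":0,"dx":0,"dy":0,"dz":0,"claw":0}]' 100
python3 -m creep '[{"ax":0,"ay":0,"az":0,"dx":0,"dy":0,"dz":0,"claw":0},{"ax":0,"ay":0,"az":0,"dx":0,"dy":0,"dz":0,"claw":0}]' 100
python3 -c "
from h import *
go(.6518,.2892,.167)"
```

```text
clock: 41.95
tool_pos: [0.6526, 0.2897, 0.1688]
ee_rot: [[-0.421, -0.079, 0.904], [-0.035, 0.997, 0.07], [-0.906, -0.002, -0.423]]
wrist_force: [0.6, -0.4, 6.9]
finger_gap: 0.0093
clock: 42.12
tool_pos: [0.6526, 0.2897, 0.1688]
ee_rot: [[-0.421, -0.079, 0.904], [-0.035, 0.997, 0.07], [-0.906, -0.002, -0.423]]
wrist_force: [-0.2, -0.2, 7.6]
finger_gap: 0.0096
pos [0.6526 0.2897 0.1688] q [ -3.8  54.6 -46.7  51.3  22.4 106.5  54.4]
rows total dx,dy,dz: [ 2.  -0.4 -0. ] ; yaw(yaxis) 4.51 roll -0.12 pitch -25.01
```

Same as pirk3; L≈0.167.

```bash
python3 -m creep '[{"ax":0,"ay":0,"az":0,"dx":-5.4,"dy":0,"dz":-2.5,"claw":0},{"ax":0,"ay":0,"az":0,"dx":0,"dy":0,"dz":0,"claw":0},{"ax":0,"ay":-5,"az":0,"dx":6,"dy":0.2,"dz":-13.2,"claw":0},{"ax":0,"ay":-5,"az":0,"dx":6,"dy":0.2,"dz":-13.2,"claw":0},{"ax":0,"ay":-5,"az":0,"dx":6,"dy":0.2,"dz":-13.2,"claw":0},{"ax":0,"ay":-5,"az":0,"dx":6,"dy":0.2,"dz":-13.2,"claw":0},{"ax":0,"ay":-5,"az":0,"dx":6,"dy":0.2,"dz":-13.2,"claw":0},{"ax":0,"ay":0,"az":0,"dx":0,"dy":0,"dz":0,"claw":0},{"ax":0,"ay":0,"az":0,"dx":0,"dy":0,"dz":0,"claw":0}]'
python3 -c "
from h import *
pirk(25,.167,(.6526,.2897))"
python3 -m creep '[{"ax":0,"ay":-5,"az":0,"dx":6,"dy":0.3,"dz":-13.2,"claw":0},{"ax":0,"ay":-5,"az":0,"dx":6,"dy":0.3,"dz":-13.2,"claw":0},{"ax":0,"ay":-5,"az":0,"dx":6,"dy":0,"dz":-13.2,"claw":0},{"ax":0,"ay":-5,"az":0,"dx":6,"dy":0,"dz":-13.2,"claw":0},{"ax":0,"ay":0,"az":0,"dx":-1,"dy":0,"dz":-2.8,"claw":0},{"ax":0,"ay":0,"az":0,"dx":0,"dy":0,"dz":0,"claw":0}]'
python3 -c "
from h import *
pirk(25,.167,(.6526,.2897))"
```

```text
clock: 42.87
tool_pos: [0.5789, 0.2845, 0.1605]
ee_rot: [[-0.002, -0.082, 0.997], [-0.006, 0.997, 0.082], [-1.0, -0.006, -0.003]]
wrist_force: [0.8, -0.4, -0.3]
finger_gap: 0.0093
foot bin xy(rel place) mm [-3.7 -0. ] z 9.0 axis down [ 0.419  0.029 -0.907] tilt 24.8
[  7.8  31.4 -52.3  88.6  25.7  73.   46.4]
clock: 43.37
tool_pos: [0.5283, 0.2814, 0.1299]
ee_rot: [[0.338, -0.081, 0.938], [0.023, 0.997, 0.078], [-0.941, -0.005, 0.339]]
wrist_force: [0.6, -0.2, -0.3]
finger_gap: 0.0093
foot bin xy(rel place) mm [-6.9  1.2] z 11.4 axis down [ 0.703  0.053 -0.71 ] tilt 44.8
[  9.6  15.3 -53.5 112.5  34.   46.9  32.3]
```

```bash
python3 -m creep '[{"ax":0,"ay":0,"az":0,"dx":-18.1,"dy":0,"dz":-8.45,"claw":0},{"ax":0,"ay":0,"az":0,"dx":-18.1,"dy":0,"dz":-8.45,"claw":0},{"ax":0,"ay":0,"az":0,"dx":-18.1,"dy":0,"dz":-8.45,"claw":0},{"ax":0,"ay":0,"az":0,"dx":-18.1,"dy":0,"dz":-8.45,"claw":0},{"ax":0,"ay":0,"az":0,"dx":-18.1,"dy":0,"dz":-8.45,"claw":0},{"ax":0,"ay":0,"az":0,"dx":-18.1,"dy":0,"dz":-8.45,"claw":0},{"ax":0,"ay":0,"az":0,"dx":0,"dy":0,"dz":0,"claw":0},{"ax":0,"ay":0,"az":0,"dx":0,"dy":0,"dz":0,"claw":0}]'
python3 -c "
from h import *
pirk(25,.167,(.6526,.2897))"
python3 -m creep '[{"ax":0,"ay":6.5,"az":0,"dx":-10,"dy":0,"dz":0,"claw":0},{"ax":0,"ay":6.5,"az":0,"dx":-10,"dy":0,"dz":0,"claw":0},{"ax":0,"ay":6.5,"az":0,"dx":-10,"dy":0,"dz":0,"claw":0},{"ax":0,"ay":6.5,"az":0,"dx":-10,"dy":0,"dz":0,"claw":0},{"ax":0,"ay":6.5,"az":0,"dx":-10,"dy":0,"dz":0,"claw":0},{"ax":0,"ay":6.5,"az":0,"dx":-10,"dy":0,"dz":0,"claw":0},{"ax":0,"ay":6.2,"az":0,"dx":-10,"dy":0,"dz":0,"claw":0},{"ax":3.9,"ay":0,"az":1.8,"dx":-3,"dy":0,"dz":-1.4,"claw":0}]'
python3 -m creep '[{"ax":0,"ay":0,"az":0,"dx":0,"dy":-38,"dz":0,"claw":0},{"ax":0,"ay":0,"az":0,"dx":0,"dy":-38,"dz":0,"claw":0},{"ax":0,"ay":0,"az":0,"dx":0,"dy":-38,"dz":0,"claw":0},{"ax":0,"ay":0,"az":0,"dx":0,"dy":-38,"dz":0,"claw":0},{"ax":0,"ay":0,"az":0,"dx":0,"dy":-38,"dz":0,"claw":0},{"ax":0,"ay":0,"az":0,"dx":0,"dy":-38,"dz":0,"claw":0},{"ax":0,"ay":0,"az":0,"dx":0,"dy":-38,"dz":0,"claw":0},{"ax":0,"ay":0,"az":0,"dx":0,"dy":-38,"dz":0,"claw":0},{"ax":0,"ay":0,"az":0,"dx":0,"dy":-38,"dz":0,"claw":0},{"ax":0,"ay":0,"az":0,"dx":0,"dy":-38,"dz":0,"claw":0}]'
python3 -m creep '[{"ax":0,"ay":0,"az":0,"dx":0,"dy":-38,"dz":0,"claw":0},{"ax":0,"ay":0,"az":0,"dx":0,"dy":-38,"dz":0,"claw":0},{"ax":0,"ay":0,"az":0,"dx":0,"dy":-38,"dz":0,"claw":0},{"ax":0,"ay":0,"az":0,"dx":0,"dy":-38,"dz":0,"claw":0},{"ax":0,"ay":0,"az":0,"dx":0,"dy":-38,"dz":0,"claw":0},{"ax":0,"ay":0,"az":0,"dx":0,"dy":-20,"dz":0,"claw":0},{"ax":0,"ay":0,"az":0,"dx":0,"dy":0,"dz":0,"claw":0},{"ax":0,"ay":0,"az":0,"dx":0,"dy":0,"dz":0,"claw":0},{"ax":0,"ay":0,"az":0,"dx":0,"dy":0,"dz":0,"claw":0},{"ax":0,"ay":0,"az":0,"dx":0,"dy":0,"dz":0,"claw":0}]'
python3 -m creep '[{"ax":0,"ay":0,"az":0,"dx":0,"dy":0,"dz":0,"claw":0},{"ax":0,"ay":0,"az":0,"dx":0,"dy":0,"dz":0,"claw":0},{"ax":0,"ay":0,"az":0,"dx":0,"dy":0,"dz":0,"claw":0}]'
python3 -c "
from h import *
pirk(25,.167); go(.53,-.3211,.278)"
```

```text
clock: 44.03
tool_pos: [0.447, 0.2762, 0.2178]
ee_rot: [[0.342, -0.079, 0.936], [0.026, 0.997, 0.075], [-0.939, -0.001, 0.343]]
wrist_force: [0.8, -0.2, -1.1]
finger_gap: 0.0096
foot bin xy(rel place) mm [-87.8   2.7] z 99.8 axis down [ 0.706  0.055 -0.707] tilt 45.0
[ 17.6  -4.9 -58.5 115.2   9.9  51.6  48.1]
clock: 44.7
tool_pos: [0.4491, 0.2735, 0.2809]
ee_rot: [[-0.444, -0.001, 0.896], [-0.003, 1.0, -0.001], [-0.896, -0.003, -0.444]]
wrist_force: [1.0, -0.6, -2.8]
finger_gap: 0.0099
clock: 45.53
tool_pos: [0.4473, -0.1083, 0.2869]
ee_rot: [[-0.429, -0.002, 0.903], [-0.004, 1.0, 0.001], [-0.903, -0.003, -0.429]]
wrist_force: [1.6, -0.4, -1.0]
finger_gap: 0.0091
clock: 46.37
tool_pos: [0.448, -0.3144, 0.2879]
ee_rot: [[-0.428, -0.006, 0.904], [-0.005, 1.0, 0.004], [-0.904, -0.003, -0.428]]
wrist_force: [0.7, -0.1, 0.0]
finger_gap: 0.0092
clock: 46.62
tool_pos: [0.4474, -0.3145, 0.2887]
ee_rot: [[-0.428, -0.005, 0.904], [-0.006, 1.0, 0.003], [-0.904, -0.004, -0.428]]
wrist_force: [-0.3, -0.5, -0.7]
finger_gap: 0.0091
foot bin xy(rel place) mm [-251.9 -405.8] z 121.7 axis down [-0.006 -0.004 -1.   ] tilt 0.4
[ 52.8  26.8 -41.   78.3  23.1 106.  102.8]
pos [ 0.4474 -0.3145  0.2887] q [ 52.8  26.8 -41.   78.3  23.1 106.  102.8]
rows total dx,dy,dz: [-25.6  -7.   79.2] ; yaw(yaxis) 0.3 roll -0.24 pitch -25.33
```

```bash
python3 -m creep '[{"ax":0,"ay":0,"az":0,"dx":-8.5,"dy":-2.4,"dz":26.4,"claw":0},{"ax":0,"ay":0,"az":0,"dx":-8.5,"dy":-2.4,"dz":26.4,"claw":0},{"ax":0,"ay":0,"az":0,"dx":-8.5,"dy":-2.2,"dz":26.4,"claw":0},{"ax":0,"ay":0,"az":0,"dx":0,"dy":0,"dz":0,"claw":0},{"ax":0,"ay":0,"az":0,"dx":0,"dy":0,"dz":0,"claw":0},{"ax":0,"ay":0,"az":0,"dx":0,"dy":0,"dz":0,"claw":0},{"ax":0,"ay":0,"az":0,"dx":0,"dy":0,"dz":0,"claw":0},{"ax":0,"ay":0,"az":0,"dx":0,"dy":0,"dz":0,"claw":0}]' 
python3 -c "
from h import *
pirk(25,.167); go(.597,-.3211,.278)"
```

```text
clock: 47.28
tool_pos: [0.529, -0.322, 0.2786]
ee_rot: [[-0.427, -0.004, 0.904], [-0.006, 1.0, 0.001], [-0.904, -0.005, -0.427]]
wrist_force: [-1.1, 0.3, -0.6]
finger_gap: 0.0094
foot bin xy(rel place) mm [-171.1 -420. ] z 111.6 axis down [-0.005 -0.005 -1.   ] tilt 0.4
[ 45.1  36.2 -39.6  65.9  26.8 110.  100.2]
pos [ 0.529  -0.322   0.2786] q [ 45.1  36.2 -39.6  65.9  26.8 110.  100.2]
rows total dx,dy,dz: [-28.5   0.7  61.7] ; yaw(yaxis) 0.2 roll -0.29 pitch -25.31
```

```bash
python3 -m creep '[{"ax":0,"ay":0,"az":0,"dx":-7.1,"dy":0.7,"dz":15.4,"claw":0},{"ax":0,"ay":0,"az":0,"dx":-7.1,"dy":0,"dz":15.4,"claw":0},{"ax":0,"ay":0,"az":0,"dx":-7.1,"dy":0,"dz":15.4,"claw":0},{"ax":0,"ay":0,"az":0,"dx":-7.1,"dy":0,"dz":15.4,"claw":0},{"ax":0,"ay":0,"az":0,"dx":0,"dy":0,"dz":0,"claw":0},{"ax":0,"ay":0,"az":0,"dx":0,"dy":0,"dz":0,"claw":0},{"ax":0,"ay":0,"az":0,"dx":0,"dy":0,"dz":0,"claw":0},{"ax":0,"ay":0,"az":0,"dx":0,"dy":0,"dz":0,"claw":0}]' 
python3 chk.py .167 f5
python3 -c "
from h import *
go(.597,-.3211,.2543)"
```

```text
clock: 47.95
tool_pos: [0.5967, -0.3212, 0.2777]
ee_rot: [[-0.428, -0.003, 0.904], [-0.006, 1.0, 0.001], [-0.904, -0.005, -0.428]]
wrist_force: [0.2, -0.8, -1.2]
finger_gap: 0.0092
foot,bodytop,collar [232.3 198.5] [229.6 186.5] [226.  170.6]
u0 218
164 .. -:..---  .==--===-::.......
165 ......:...  -===-==-::........
166 .....:..   .=====-:::.........
167 ....:.  ...=--=:-:::..........
168 ...=-::.=-%@+:::::............
169 ..==-:.=-%%#+.................
170 ..===.==*%%-=.................
171 ...==@*%%%#==.................
172 ...--@%@%#==....%.............
173 ....-***-:......*%............
174 ....---=+......%+=............
175 ...%%@*=+.....%%%+=...........
176 ..%@@#==+....%%%*=....#%%#....
177 *%@@*=.-+=.*%%@+......%%%@....
178 %@%+-...=+%%@%+-......#@@#....
179 @#=-....*%%@*=-.......-=-=....
180 #=:.....%%@#=.........-===+...
181 =:.....%%%#=..........-===*%..
182 .....#%@@*-...........-===-=..
183 ....%%@%=:=...........-===#-..
184 ...%%@#=.=+...........-===+@..
185 ..%@%#=:.++*.........@-===-%@.
186 =%%@#=...++*=.......%@+-==-%%.
187 %@@*-...-+**+=.....%#%%-===%%=
188 %%+-....=+***+...#%%@%%#+*%%%*
189 -=:.....=+**++..%%@%:#%%%%%%*%
190 ::: .....++++++%%%#=.-#%%%#*+#
191 ----:....=+++*%%@#=.....++=%*=
192 ---:--...-==*%%%#-......%%%#=.
193 .--::--..--*%%%#-......%%@#=..
194 ..----::.=%%%%*-.....#%%@#-...
195 ...:--::=%@@%===....%%@@===...
196 ....:-:::+%#====...%%@%+-==...
197 ......--::--=++=..%%@#=..==...
198 .......--:::-=+==%%%#=...==...
199 ........:--::--=%%@#=...-==+..
200 .........:--::=@@@+=....-==-+.
201 ..........:--::+*=.....+=++=-:
202 ............--::-:...===++*+=.
203 .............:-:::-.*=:-++**. 
pos [ 0.5968 -0.3213  0.2777] q [ 38.   43.8 -37.8  53.1  29.5 114.8  99.8]
rows total dx,dy,dz: [21.1  0.3 10.2] ; yaw(yaxis) 0.19 roll -0.27 pitch -25.32
```

```bash
python3 -m creep '[{"ax":0,"ay":0,"az":0,"dx":6.6,"dy":0,"dz":3.1,"claw":0},{"ax":0,"ay":0,"az":0,"dx":6.6,"dy":0,"dz":3.1,"claw":0},{"ax":0,"ay":0,"az":0,"dx":6.6,"dy":0,"dz":3.1,"claw":0},{"ax":0,"ay":0,"az":0,"dx":2.3,"dy":0,"dz":1.1,"claw":0},{"ax":0,"ay":0,"az":0,"dx":2.3,"dy":0,"dz":1.1,"claw":0},{"ax":0,"ay":0,"az":0,"dx":2.3,"dy":0,"dz":1.1,"claw":0},{"ax":0,"ay":0,"az":0,"dx":2.3,"dy":0,"dz":1.1,"claw":0},{"ax":0,"ay":0,"az":0,"dx":2.3,"dy":0,"dz":1.1,"claw":0},{"ax":0,"ay":0,"az":0,"dx":2.3,"dy":0,"dz":1.1,"claw":0},{"ax":0,"ay":0,"az":0,"dx":0,"dy":0,"dz":0,"claw":0}]' 
python3 -m creep '[{"ax":0,"ay":0,"az":0,"dx":0,"dy":0,"dz":0,"claw":0},{"ax":0,"ay":0,"az":0,"dx":0,"dy":0,"dz":0,"claw":0},{"ax":0,"ay":0,"az":0,"dx":0,"dy":0,"dz":0,"claw":0}]' 
python3 chk.py .167 f5b
```

```text
clock: 48.83
tool_pos: [0.5975, -0.3209, 0.2393]
ee_rot: [[-0.428, -0.004, 0.904], [-0.005, 1.0, 0.002], [-0.904, -0.004, -0.428]]
wrist_force: [-0.5, -0.3, 0.9]
finger_gap: 0.0096
clock: 49.08
tool_pos: [0.5976, -0.3208, 0.2401]
ee_rot: [[-0.428, -0.004, 0.904], [-0.005, 1.0, 0.002], [-0.904, -0.004, -0.428]]
wrist_force: [-1.1, -1.5, -0.1]
finger_gap: 0.0095
foot,bodytop,collar [234.  206.4] [231.3 194.9] [227.9 179.6]
u0 219
173 :.. +=.:*+-. .................
174 ....-...---. .................
175 .......:... ...#%.............
176 ......:.   ....=+=...**.......
177 ....=-:.:=:%..%%*=..%%%%......
178 ...==-.+=:%%=#%%+=..%%%#......
179 .====-.==*%%+%#+=...+**+......
180 %=====%*%%%*%*+=....:===......
181 @@-:-%@%%%#**+=......-=++#....
182 @*=..=#*+*%#+=.......-=++#%...
183 +-.....%%%*+.........==+=-+...
184 -.....%%%+=..........==+=-=...
185 ....#%@#+:...........-=+=+#=..
186 ..=%%@#+-==..........-=+=+@%..
187 .=%@%#+-:++.........@-====%%..
188 =%@@*+:..++........#@+-===#%-#
189 %@%+=:...++:.....#%*@%*-*##%*%
190 @#+-.....-+:....%%@=%@%%%%%##@
191 +=-......:++..=%%@#=-#%%%#+*%+
192 :-.......:++..%%%#+...==*+##+.
193 ::--......=+=%@@*=.....%%%#+=.
194 ---:-.....+*%%%+......%%%#+...
195 :---:-:..=%%%#+-.....%%%#+....
196 .:--:-:-.%%%#==....=%%@*=+....
197 : .---::*@@#=++...*%@%+.-+=...
198 .. .---:-+*=+++..%%@#+..-++...
199 .....:-:::-:++==%%%#+=..=++...
200 .......--:::-=+%%%#=...*-=+-..
201 ........--::::@@@#=...+-:=+-::
202 .........:--::-%*=..==-:--+=..
203 ...........--::--..*=-:-+-+* =
204 ............:-::::::-:=+-=::*%
205 ..........:..:--:::.-++:::-*%@
206 ...........:: .--::::=::-:%%%#
207 ...........-=- .:--::-::+%@@#+
208 ..:........:=++. :-::::-@*+#+=
209 ............-:=::..--:::*#-+**
210 ..........:::::=+:..:-::--:-+*
211 .........::=:-+++::. ::::::::+
```

```bash
python3 -m creep '[{"ax":0,"ay":0,"az":0,"dx":0,"dy":0,"dz":0,"claw":30},{"ax":0,"ay":0,"az":0,"dx":0,"dy":0,"dz":0,"claw":30},{"ax":0,"ay":0,"az":0,"dx":0,"dy":0,"dz":0,"claw":30},{"ax":0,"ay":0,"az":0,"dx":-13.6,"dy":0,"dz":-6.4,"claw":30},{"ax":0,"ay":0,"az":0,"dx":-22,"dy":0,"dz":-10.4,"claw":30},{"ax":0,"ay":0,"az":0,"dx":-22,"dy":0,"dz":-10.4,"claw":30},{"ax":0,"ay":0,"az":0,"dx":0,"dy":0,"dz":0,"claw":30}]'
python3 -m creep '[{"ax":0,"ay":0,"az":0,"dx":16,"dy":0,"dz":-34,"claw":30},{"ax":0,"ay":0,"az":0,"dx":16,"dy":0,"dz":-34,"claw":30},{"ax":0,"ay":0,"az":0,"dx":16,"dy":0,"dz":-34,"claw":30},{"ax":0,"ay":0,"az":0,"dx":0,"dy":-38,"dz":0,"claw":30},{"ax":0,"ay":0,"az":0,"dx":0,"dy":-38,"dz":0,"claw":30},{"ax":0,"ay":0,"az":0,"dx":0,"dy":-38,"dz":0,"claw":30},{"ax":0,"ay":0,"az":0,"dx":0,"dy":-38,"dz":0,"claw":30},{"ax":0,"ay":0,"az":0,"dx":0,"dy":0,"dz":0,"claw":30},{"ax":0,"ay":0,"az":0,"dx":0,"dy":0,"dz":0,"claw":30},{"ax":0,"ay":0,"az":0,"dx":0,"dy":0,"dz":0,"claw":30}]'
python3 -c "
from h import *
go(.5,-.4,.3); s=snap('scene','s9.png')[:,:,::-1]; im=snap('top','t9.png')[:,:,::-1]
a=cv2.resize(s[150:270,195:335],(392,336),interpolation=3); b=cv2.resize(im[220:340,320:460],(392,336),interpolation=3)
# pairs at x2.8
o=np.zeros((600,784,3),np.uint8); o[:336,:392]=a;o[:336,392:]=b;o[336:,:352]=cv2.resize(s,(352,264));o[336:,392:744]=cv2.resize(im,(352,264)); cv2.imwrite('pics/c9.png',o)"
```

```text
clock: 49.72
tool_pos: [0.5984, -0.3204, 0.3087]
ee_rot: [[-0.423, -0.004, 0.906], [-0.006, 1.0, 0.001], [-0.906, -0.005, -0.423]]
wrist_force: [-1.2, 0.8, 0.3]
finger_gap: 0.0298
clock: 50.55
tool_pos: [0.4858, -0.4725, 0.304]
ee_rot: [[-0.428, -0.005, 0.904], [-0.004, 1.0, 0.003], [-0.904, -0.003, -0.428]]
wrist_force: [0.0, 0.5, -0.3]
finger_gap: 0.0301
pos [ 0.4858 -0.4725  0.304 ] q [ 51.1  40.  -35.1  55.3  32.4 113.3 115.4]
rows total dx,dy,dz: [-2.7 72.5 14.7] ; yaw(yaxis) 0.27 roll -0.16 pitch -25.32
```

View pics/c9.png

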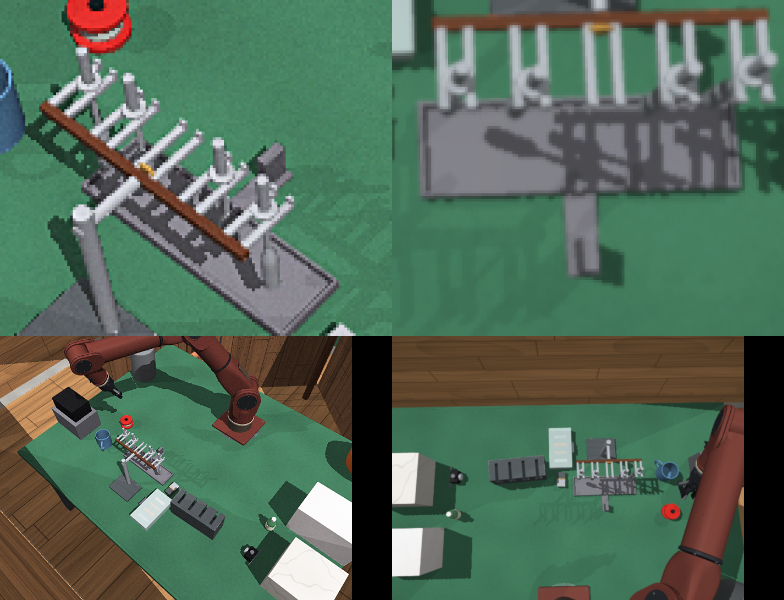

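```bash
python3 -c "
from h import *
c=lambda L,z:[unproj('top',((u-392)/2.8+320,v/2.8+220),z) for u,v in L]
print('tray',fitrect(c([(419,104),(737,97),(742,188),(420,197)],.014),[(.045,.15),(.045,-.15),(-.045,-.15),(-.045,.15)]))
print('tab',c([(583,258)],.048))
g=cv2.cvtColor(cv2.imread('pics/t9.png'),cv2.COLOR_BGR2HSV)
for n in ('t2','t4','t7','t9'):
  im=cv2.imread('pics/%s.png'%n).astype(int); col=im[240:300,332:340].mean(1); print(n,[int(x) for x in (col[:,1]-col[:,2])])
"
```

```text
tray (np.float64(0.14071702192744448), array([ 0.56679317, -0.21112727]), np.float64(0.0019425460608269995))
tab [array([ 0.46034448, -0.20339261,  0.048     ])]
t2 [22, 21, 20, 22, 26, 20, 9, 3, 3, 2, 2, 2, 1, 1, 1, 1, 1, 1, 1, 0, 0, 0, 0, 0, 0, 0, 0, 0, -1, -1, 0, 0, 0, 0, 0, 0, 0, 0, 0, 3, 19, 35, 34, 32, 33, 38, 41, 40, 38, 36, 35, 35, 35, 36, 40, 45, 49, 56, 59, 60]
t4 [22, 22, 22, 23, 28, 21, 9, 3, 2, 2, 3, 2, 2, 2, 2, 2, 2, 2, 2, 1, 0, 0, 0, 0, 0, 0, 0, 0, 0, -1, 0, 0, 0, 0, 0, 0, 0, 0, 0, 2, 20, 48, 57, 59, 60, 61, 60, 59, 59, 58, 58, 58, 58, 59, 60, 60, 60, 61, 61, 61]
t7 [22, 23, 23, 23, 26, 21, 9, 3, 2, 3, 2, 2, 2, 2, 2, 2, 2, 2, 2, 1, 1, 0, 0, 0, 0, 0, 0, 0, 0, -1, 0, 0, 0, 0, 0, 0, 0, 0, 0, 4, 21, 36, 38, 35, 35, 36, 35, 34, 33, 33, 32, 32, 32, 31, 32, 32, 33, 34, 33, 34]
t9 [21, 20, 20, 20, 25, 31, 32, 32, 32, 32, 32, 33, 33, 33, 33, 26, 11, 3, 2, 1, 0, 0, 0, 0, 0, 0, 0, 0, 0, 0, 0, 0, 0, 0, 0, 0, 0, 0, 0, 0, 0, 0, 0, 0, 0, 0, 0, 0, 0, 1, 12, 36, 50, 54, 56, 57, 57, 57, 57, 57]
```

```bash
python3 -m creep '[{"ax":0,"ay":-6.3,"az":0,"dx":0,"dy":0,"dz":0,"claw":50},{"ax":0,"ay":-6.3,"az":0,"dx":0,"dy":0,"dz":0,"claw":50},{"ax":0,"ay":-6.3,"az":0,"dx":0,"dy":0,"dz":0,"claw":50},{"ax":0,"ay":-6.4,"az":0,"dx":0,"dy":0,"dz":0,"claw":50},{"ax":0,"ay":0,"az":0,"dx":0,"dy":38,"dz":-4,"claw":50},{"ax":0,"ay":0,"az":0,"dx":0,"dy":38,"dz":-4,"claw":50},{"ax":0,"ay":0,"az":0,"dx":0,"dy":38,"dz":-4,"claw":50},{"ax":0,"ay":0,"az":0,"dx":0,"dy":38,"dz":-4,"claw":50},{"ax":0,"ay":0,"az":0,"dx":0,"dy":38,"dz":-4,"claw":50},{"ax":0,"ay":0,"az":0,"dx":0,"dy":38,"dz":-4,"claw":50}]'
python3 -m creep '[{"ax":0,"ay":0,"az":0,"dx":25,"dy":38,"dz":0,"claw":50},{"ax":0,"ay":0,"az":0,"dx":35,"dy":0,"dz":0,"claw":50},{"ax":0,"ay":0,"az":0,"dx":35,"dy":0,"dz":0,"claw":50},{"ax":0,"ay":0,"az":0,"dx":35,"dy":0,"dz":0,"claw":50},{"ax":0,"ay":0,"az":0,"dx":35,"dy":0,"dz":0,"claw":50},{"ax":0,"ay":0,"az":0,"dx":0,"dy":0,"dz":0,"claw":50},{"ax":0,"ay":0,"az":0,"dx":0,"dy":0,"dz":0,"claw":50},{"ax":0,"ay":0,"az":0,"dx":0,"dy":0,"dz":0,"claw":50}]'
python3 -c "
from h import *
go(.461,-.206,.033); T=wpose(); g=snap('wrist','w9.png').astype(int)
print(wproj([[.461,-.207,.048],[.461-.016,-.207-.007,.048],[.461+.016,-.207+.007,.048]],T).round(0).tolist())
c=wproj([[.461,-.207,.048]],T)[0].astype(int); u0,v0=c[0]-36,c[1]-44
print(u0)
for v in range(v0,v0+88,2): print(v,''.join('.' if g[v,u,1]>g[v,u,0]+25 else ' .:-=+*#%@'[min(9,g[v,u].sum()//77)] for u in range(u0,u0+80)))"
```

```text
clock: 51.48
tool_pos: [0.46, -0.242, 0.3035]
ee_rot: [[-0.001, -0.006, 1.0], [-0.005, 1.0, 0.006], [-1.0, -0.005, -0.001]]
wrist_force: [-0.4, 0.4, 0.3]
finger_gap: 0.0501
clock: 52.15
tool_pos: [0.4613, -0.2106, 0.1426]
ee_rot: [[0.001, -0.005, 1.0], [-0.005, 1.0, 0.005], [-1.0, -0.005, 0.001]]
wrist_force: [1.1, -0.1, 1.0]
finger_gap: 0.05
pos [ 0.4613 -0.2106  0.1426] q [ 65.7  13.4 -51.2 109.2  12.   62.6 100. ]
rows total dx,dy,dz: [109.5   5.1  -0.4] ; yaw(yaxis) 0.31 roll -0.28 pitch 0.06
[[331.0, 253.0], [320.0, 228.0], [342.0, 277.0]]
295
208 ................................................................................
210 ................................................................................
212 ................................................................................
214 ..............-------------------====================+..........................
216 .............====================+***********#**#**##**.........................
218 .............=============---------------=+*###*######*.........................
220 .............============-----:
[... 2494 characters left out ...]
....................
280 ..............+*****************************#########*..........................
282 ..............+*******#**********####################*..........................
284 ..............+*****************#####################*..........................
286 ..............+******************####################*..........................
288 ..............+******************####################...........................
290 ..............+************##########################...........................
292 ..............+***********###########################...........................
294 ..............+**********############################...........................
```

```bash
python3 -m creep '[{"ax":0,"ay":0,"az":0,"dx":35,"dy":2.6,"dz":2.3,"claw":50},{"ax":0,"ay":0,"az":0,"dx":35,"dy":0,"dz":0,"claw":50},{"ax":0,"ay":0,"az":0,"dx":25,"dy":0,"dz":0,"claw":50},{"ax":0,"ay":0,"az":0,"dx":13,"dy":0,"dz":0,"claw":50},{"ax":0,"ay":0,"az":0,"dx":0,"dy":0,"dz":0,"claw":0},{"ax":0,"ay":0,"az":0,"dx":0,"dy":0,"dz":0,"claw":0},{"ax":0,"ay":0,"az":0,"dx":0,"dy":0,"dz":0,"claw":0},{"ax":0,"ay":0,"az":0,"dx":0,"dy":0,"dz":0,"claw":0},{"ax":0,"ay":0,"az":0,"dx":0,"dy":0,"dz":0,"claw":0},{"ax":0,"ay":0,"az":0,"dx":0,"dy":0,"dz":0,"claw":0}]' 40
python3 -m creep '[{"ax":0,"ay":0,"az":0,"dx":0,"dy":1.3,"dz":7.1,"claw":0},{"ax":0,"ay":0,"az":0,"dx":0,"dy":1.3,"dz":7.1,"claw":0},{"ax":0,"ay":0,"az":0,"dx":0,"dy":1.3,"dz":7.1,"claw":0},{"ax":0,"ay":0,"az":0,"dx":0,"dy":1.2,"dz":7.1,"claw":0},{"ax":0,"ay":0,"az":0,"dx":0,"dy":0,"dz":0,"claw":0},{"ax":0,"ay":0,"az":0,"dx":0,"dy":0,"dz":0,"claw":0},{"ax":0,"ay":0,"az":0,"dx":0,"dy":0,"dz":0,"claw":0},{"ax":0,"ay":0,"az":0,"dx":0,"dy":0,"dz":0,"claw":0}]'
python3 -c "
from h import *
go(.492,-.2028,.033)"
```

```text
clock: 53.03
tool_pos: [0.4641, -0.2094, 0.0348]
ee_rot: [[0.002, -0.004, 1.0], [-0.006, 1.0, 0.004], [-1.0, -0.006, 0.002]]
wrist_force: [-1.2, 0.8, 8.6]
finger_gap: 0.0134
clock: 53.7
tool_pos: [0.4921, -0.2049, 0.0347]
ee_rot: [[0.002, -0.003, 1.0], [-0.006, 1.0, 0.003], [-1.0, -0.006, 0.002]]
wrist_force: [-1.6, -1.5, 8.1]
finger_gap: 0.0135
pos [ 0.4921 -0.2049  0.0347] q [ 56.9  25.3 -46.2 111.   23.2  53.   89.4]
rows total dx,dy,dz: [ 1.7  2.1 -0.1] ; yaw(yaxis) 0.18 roll -0.37 pitch 0.1
```

```bash
python3 -m creep '[{"ax":0,"ay":0,"az":0,"dx":0,"dy":2,"dz":0,"claw":0},{"ax":0,"ay":0,"az":0,"dx":0,"dy":0,"dz":0,"claw":0},{"ax":0,"ay":0,"az":0,"dx":0,"dy":0,"dz":0,"claw":50},{"ax":0,"ay":0,"az":0,"dx":0,"dy":0,"dz":0,"claw":50},{"ax":0,"ay":0,"az":0,"dx":0,"dy":0,"dz":0,"claw":50},{"ax":0,"ay":0,"az":0,"dx":-20,"dy":0,"dz":0,"claw":50},{"ax":0,"ay":0,"az":0,"dx":-40,"dy":0,"dz":0,"claw":50},{"ax":0,"ay":0,"az":0,"dx":-40,"dy":0,"dz":-10,"claw":50},{"ax":0,"ay":0,"az":0,"dx":-40,"dy":0,"dz":-10,"claw":50},{"ax":0,"ay":0,"az":0,"dx":-40,"dy":0,"dz":-10,"claw":50}]'
python3 -m creep '[{"ax":0,"ay":0,"az":0,"dx":-40,"dy":0,"dz":0,"claw":50},{"ax":0,"ay":0,"az":0,"dx":-30,"dy":0,"dz":0,"claw":50},{"ax":0,"ay":0,"az":0,"dx":0,"dy":38,"dz":0,"claw":50},{"ax":0,"ay":0,"az":0,"dx":0,"dy":38,"dz":0,"claw":50},{"ax":0,"ay":0,"az":0,"dx":0,"dy":38,"dz":0,"claw":50},{"ax":0,"ay":0,"az":0,"dx":0,"dy":38,"dz":0,"claw":50},{"ax":0,"ay":0,"az":0,"dx":0,"dy":38,"dz":0,"claw":50},{"ax":0,"ay":0,"az":0,"dx":0,"dy":38,"dz":0,"claw":50},{"ax":0,"ay":0,"az":0,"dx":0,"dy":38,"dz":0,"claw":50},{"ax":0,"ay":0,"az":0,"dx":0,"dy":38,"dz":0,"claw":50}]'
python3 -m creep '[{"ax":0,"ay":0,"az":0,"dx":0,"dy":0,"dz":0,"claw":50},{"ax":0,"ay":0,"az":0,"dx":0,"dy":0,"dz":0,"claw":50},{"ax":0,"ay":0,"az":0,"dx":0,"dy":0,"dz":0,"claw":50},{"ax":0,"ay":0,"az":0,"dx":0,"dy":0,"dz":0,"claw":50},{"ax":0,"ay":0,"az":0,"dx":0,"dy":0,"dz":0,"claw":50},{"ax":0,"ay":0,"az":0,"dx":0,"dy":0,"dz":0,"claw":50},{"ax":0,"ay":0,"az":0,"dx":0,"dy":0,"dz":0,"claw":50},{"ax":0,"ay":0,"az":0,"dx":0,"dy":0,"dz":0,"claw":50}]'
python3 -c "
from h import *
snap('scene','s10.png'); snap('top','t10.png')
for n in ('t2','t10'):
  im=cv2.imread('pics/%s.png'%n).astype(int)
  for sl in (im[240:300,332:340].mean(1),im[240:300,395:402].mean(1)): print(n,[int(x) for x in (sl[:,1]-sl[:,2])])
  r=im[268:274,320:335].mean(0); q=im[262:270,430:450].mean(0); print('L',[int(x) for x in r[:,1]-r[:,2]],'R',[int(x) for x in q[:,1]-q[:,2]])
# pirk tops, s9 vs s10
a=cv2.imread('pics/s9.png').astype(int);b=cv2.imread('pics/s10.png').astype(int)
print('changed px rack region s9-s10', (np.abs(a-b).sum(2)[160:215,205:290]>90).sum())
x,y=(cv2.cvtColor(cv2.imread('pics/%s.png'%n),6).astype(np.float32)[155:225,200:300] for n in('s9','s10')); print(cv2.phaseCorrelate(x,y))
print('grip tops pred level',proj('scene',[[.597,-.2023+d,.2505] for d in (.12,.06,-.06,-.12)]).round(0).tolist())
g=b
for v in range(160,232,2): print(v,''.join('.' if g[v,u,1]>g[v,u,2]+25 else ' .:-=+*#%@'[min(9,g[v,u].sum()//77)] for u in range(205,306)))
"
```

```text
clock: 54.53
tool_pos: [0.4605, -0.2001, 0.2141]
ee_rot: [[-0.001, -0.006, 1.0], [-0.003, 1.0, 0.006], [-1.0, -0.003, -0.001]]
wrist_force: [1.2, -1.0, 0.6]
finger_gap: 0.05
clock: 55.37
tool_pos: [0.4592, 0.1053, 0.2816]
ee_rot: [[0.0, -0.004, 1.0], [-0.005, 1.0, 0.004], [-1.0, -0.005, 0.0]]
wrist_force: [1.1, -1.3, 0.2]
finger_gap: 0.05
clock: 56.03
tool_pos: [0.4598, 0.1028, 0.2813]
ee_rot: [[-0.001, -0.003, 1.0], [-0.004, 1.0, 0.003], [-1.0, -0.004, -0.001]]
wrist_force: [0.2, 0.5, -0.5]
finger_gap: 0.0501
t2 [22, 21, 20, 22, 26, 20, 9, 3, 3, 2, 2, 2, 1, 1, 1, 1, 1, 1, 1, 0, 0, 0, 0, 0, 0, 0, 0, 0, -1, -1, 0, 0, 0, 0, 0, 0, 0, 0, 0, 3, 19, 35, 34, 32, 33, 38, 41, 40, 38, 36, 35, 35, 35, 36, 40, 45, 49, 56, 59, 60]
t2 [29, 30, 30, 25, 10, 3, 2, 2, 2, 2, 2, 2, 2, 3, 2, 2, 2, 1, 0, 0, 0, 0, 0, 0, 0, 0, 0, 0, 0, 0, 0, 0, 0, -1, -1, 0, 0, 0, 15, 41, 52, 54, 56, 58, 59, 59, 59, 59, 55, 46, 38, 35, 35, 35, 35, 35, 35, 35, 35, 35]
L [42, 57, 58, 57, 57, 57, 42, 11, 0, 0, 0, 0, 0, 0, 0] R [0, 0, 0, 0, 0, 0, 0, 0, 0, 2, 12, 34, 49, 52, 52, 53, 54, 55, 52, 38]
t10 [22, 21, 20, 21, 23, 14, 6
[... 3824 characters left out ...]
+:::-: .:-::::.:..=%%%#=.....#%%%*=.....::.---===#*==...........
220 ...............-+-:-+++-::::%%%%%#*=*+++++*+*...-::::+@@@*-... .%%%%+==*...=+-:.---====+-...#@.......
222 .............-*-:-==+::::-#%%%##*-::::-*++*-:::.. :-:::-:::...%%%#+..:++.+++++-.+=-=+=+%#...#==......
224 ................#%%%%%=-#@%%#*+-+++:::::--::::+***. .:-::::+%%%#+-....=+=*-:++*%%%+===*%#*#%%*=......
226 ................@%%%%%%+%%#*#=+++++++:::::::***--::::...-:::-+=+....::=#:-:.*%%%#%%%%%%%*##+=........
228 ................+%@%%+==#*=+++++++++++*+:::::::::::++*+=. :::::-::::-=:..:%%%%+-..==+*+#%+=..........
230 ................:-===++=-=+++++++++++++++++:::::::*+++++++- .:-:::-:-:.+%%@#+-.....%%%#+.............
```

```bash
python3 -c "
from h import *
print(workorder.finish_job())"
```

```text
the job is handed in; nothing more can be done
None
```

The tray is under the bar and all four pirks hang on forks of their own. The job was handed in at about 56 s on the robot's clock, and the hand-in gave no verdict.

**What I did:**
- I slid the tray in by its tab before hanging anything.
- I tilted each pirk about 45° out through its slot. They went, in order, on forks 2, 4, 1 and 5, left and right in turn, so no more than one pirk was ever unbalanced. The middle fork stays empty because the number is even.

**What went wrong:**
- **Pirk1:** the first tilt stopped at about 39° because the arm was near its joint limits. I put the pirk back upright and regripped it with the tool pitched 25°. All four then came out.
- **Pirk2:** it went into fork 4 about 12 mm off to the side, hit a prong and turned about 30° in the grip. I backed off, set it upright again and hung it correctly.
- **Tray:** after the last pirk it lay about 29 mm out of place, probably the knock you warned of. I took it by the tab and slid it back.

**Last checks (camera only):**
- **Pirks and bar:** all four grip tops lay within about a pixel or two of where they should be with the bar level.
- **Bar tilt on the way:** I measured it only once, with the single pirk on end fork 1. It was about 0.14–0.15 rad, below the 0.175 limit.
- **Tray:** its edges were within about 1 pixel (2 mm) of its first placing, which I had measured at rack x −21 mm, y −2 mm and square to well under 1°.
- **Bystanders:** they looked unmoved in the overview taken just before the tray was put back. I did not measure them.
- **Robot:** the gripper was open and clear of everything.

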